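# Tidy up after repotting: brush off the shards, saucer the pots

### The job

Repotting is done, so tidy up: holding the brush, sweep every shard off the wooden board into the steel tray at its edge (never touch the sharp shards with the fingers), and stand the brush back on its cork mat, bristles down. Stand every potted plant that is there upright and fully down in the saucer that matches its foot in shape and size, the saucer flat on the table; lay any saucer that has no plant flat on the swept board, the right way up. Do not disturb the glass jar, the white pot or the misting bottle.

Things in the scene. Friction and masses are not known exactly. Their poses are not given: they have to be found in the camera images.
- board: Fixed unit, 220 x 160 mm: dark wooden board with a steel catch tray on its -x side. Origin: under its middle, on the table. Board: x -40 to 110 mm, y +-80, flat top 30 mm up; side lips 12 mm higher leave 140 mm between them; both x ends open. Tray: x -110 to -40, floor 4 mm up, outer walls 5 mm thick, 28 mm high. Pieces pushed over the board's edge (x = -40) drop into it.
- tray (a point): Centre of the tray's inner floor (inside 65 mm along x, 150 mm along y), 4 mm above the table, 72.5 mm on the -x side of the board's origin; axes as the board.
- mat: Thin cork mat fixed to the table, where the brush lives: 70 mm along x, 120 mm along y, 4 mm thick. Origin: centre of its underside.
- brush: Wooden block brush standing on its bristles on the mat. Origin: centre of the bristle tips; z up. Bristle block (stiff, one solid) 22 mm along x, 76 along y, 28 high; wooden back 30 x 80 mm from 28 to 44 mm; on it an upright grip 16 mm thick along x, 60 along y, from 44 to 80 mm, to be gripped from above across the 16 mm. About 0.12 kg.
- shard0: Chunky terracotta shard, a five- or six-sided flake about 27 mm across and 10 mm thick, 12 g, on the wooden board (not every one need be there). Origin: centre of its underside.
- shard1: Chunky terracotta shard, a five- or six-sided flake about 27 mm across and 10 mm thick, 12 g, on the wooden board (not every one need be there). Origin: centre of its underside.
- shard2: Chunky terracotta shard, a five- or six-sided flake about 27 mm across and 10 mm thick, 12 g, on the wooden board (not every one need be there). Origin: centre of its underside.
- shard3: Chunky terracotta shard, a five- or six-sided flake about 27 mm across and 10 mm thick, 12 g, on the wooden board (not every one need be there). Origin: centre of its underside.
- shard4: Chunky terracotta shard, a five- or six-sided flake about 27 mm across and 10 mm thick, 12 g, on the wooden board (not every one need be there). Origin: centre of its underside.
- pot_small: Small round terracotta pot with a short column cactus: foot 36 mm, straight collar 46 mm in diameter from 28 to 44 mm high; cactus up to 73 mm. Rigid, one solid. May be absent. Origin: centre of its underside, z up. Its plant stays inside the collar's outline, so it can be gripped from above across the collar.
- pot_large: Large round terracotta pot with a rosette succulent: foot 50 mm, straight collar 62 mm in diameter from 40 to 56 mm high; leaves up to about 90 mm. Rigid, one solid. May be absent. Origin: centre of its underside, z up. Its plant stays inside the collar's outline, so it can be gripped from above across the collar.
- pot_square: Square terracotta pot with a ball cactus: foot 44 x 44 mm, straight collar 52 x 52 mm from 34 to 50 mm high, sides along its x and y; cactus up to 78 mm. Rigid, one solid. May be absent. Origin: centre of its underside, z up. Its plant stays inside the collar's outline, so it can be gripped from above across the collar.
- pot_oblong: Oblong terracotta pot with three small succulents in a row: foot 36 mm along x, 66 mm along y, straight collar 44 mm along x, 74 mm along y, from 30 to 46 mm high; plants up to 68 mm. Rigid, one solid. May be absent. Origin: centre of its underside, z up. Its plant stays inside the collar's outline, so it can be gripped from above across the collar.
- saucer_small: Small round saucer, 52 mm outside, 44 mm inside: terracotta, 16 mm high, floor 4 mm thick, loose on the table. It belongs to pot_small, whose foot fits in it with 4 mm to spare on each side. Origin: centre of its underside.
- saucer_large: Large round saucer, 66 mm outside, 58 mm inside: terracotta, 16 mm high, floor 4 mm thick, loose on the table. It belongs to pot_large, whose foot fits in it with 4 mm to spare on each side. Origin: centre of its underside.
- saucer_square: Square saucer, 60 x 60 mm outside, 52 x 52 mm inside, sides along its x and y: terracotta, 16 mm high, floor 4 mm thick, loose on the table. It belongs to pot_square, whose foot fits in it with 4 mm to spare on each side. Origin: centre of its underside.
- saucer_oblong: Oblong saucer, 52 x 82 mm outside (82 along y), 44 x 74 mm inside: terracotta, 16 mm high, floor 4 mm thick, loose on the table. It belongs to pot_oblong, whose foot fits in it with 4 mm to spare on each side. Origin: centre of its underside.
- jar: Ribbed glass jar, 72 mm across, 62 mm high, loose bystander. Origin: centre of its underside.
- white_pot: White glazed pot, 110 mm across, with a round-leaved plant up to about 230 mm high, loose bystander. Origin: centre of its underside.
- mister: Amber misting bottle, 72 mm across, 155 mm high, loose bystander. Origin: centre of its underside.
Things that resemble listed ones, but are neither listed nor needed, are in the scene too. Leave any pink look-alike of the brush alone.

How it is judged:
By the outcome, as a careful person would: the job done as asked, in the order asked, and still so for the second after the job is handed in, with the robot touching nothing.
Of pot_small, pot_large, pot_square, pot_oblong only 2 to 4 are there at a start; the rules pass over those that are not, and their reading is None.
Of shard0, shard1, shard2, shard3, shard4 only 3 to 5 are there at a start; the rules pass over those that are not, and their reading is None.
At some moment in a run one of saucer_small, saucer_large, saucer_square, saucer_oblong may be knocked a few centimetres aside while the robot is not near it.
It also fails if it takes over 192 s, if anything falls off the work surface, if the arm or the gripper's body presses on something with over 40 N, if the wrist force passes 120 N, or if a joint passes its speed limit or range.

### The arm

A 6-joint arm with a two-finger parallel gripper is mounted at the origin on the work surface. World frame = base frame: x ahead of the robot, y to its left, z up, the work surface at z = 0. Lengths are in m, angles in rad, forces in N, time in s.
With the tool pointing down it reaches from about 0.35 to 0.85 m from the base axis. Payload 8.1 kg.
Tool frame: the origin (TCP) lies on the centre line of the jaws, within the pads' length; the fingertips stand robot.tips_ahead ahead of it and the grasp point (between the pads) lies 6 mm ahead of it (robot.tips_ahead is the distance from the TCP to the fingertips, in m); z points along the fingers, y is the line along which they close (so a half turn about z gives the same grasp; the last joint's range is limited). The gripper opens to 93 mm and grips with 3 to 60 N. Pads are 15 mm wide; open, the fingers measure 128 mm over their backs; the gripper's body (75 mm by 188 mm) begins 65 mm behind the grasp point.
Start: joints at [-1.361, 0.13, 1.488, -0, 1.523, -0.085], TCP at [0.174, -0.574, 0.244] pointing down, gripper open.
Joint ranges: [-2.96, 2.96], [-0.89, 2.26], [0.02, 2.5], [-1.34, 4.48], [0, 2.73], [-2.66, 2.66]. Speed limits (rad/s): [2.39, 2.39, 2.79, 3.14, 3.14, 3.14].

### API

Orientations are given as a rotation vector (axis times angle).
In Python, from plant import robot gives the robot as it stands.
- The arm moves only by the tool apply_moves, never from a script. Its arguments are lists of equal length, an entry for each row: "delta_pos": the shift along the tool's x, y, z in cm, a list of three; "twist": the turn about the tool's z in rad. A call has 1 to 8 rows; each row shifts and turns the commanded pose from where the row before left it, along the tool's axes as they then stand; what a row does not reach is not made up. A row lasts 1/8 s, in which the tool goes at most 62.5 mm and 10.7 degrees, less where a joint would pass 70% of its speed; a pose out of reach is approached as far as the arm can. A call with a gripper value outside its range is refused whole. "gripper" is the finger opening in cm, from 0 to 9.3, set as the call begins (left out, the last holds). The fingers move at their own pace and stop on an object; "squeeze" is the grip in N (left out, the last holds). Time passes only in rows, so rows that do not move let the fingers close. It gives the time, the measured TCP pose, the force, the opening and the grip force at its end, in the units of the state.
- robot.read_state(): the state, without advancing time (a new reading comes with each control period).
- robot.read_camera(name): name is "scene" or "top" or "wrist"; returns a dict with "frame" (400x640x3 uint8, red, green, blue), "vertical_fov" (degrees; the focal length in pixels is half the picture's height over the tangent of half this angle, whatever the lens; pixels are square), "cx", "cy" (the principal point, pixels), "k1" (the pictures are not rectified: a ray, as slopes to the right and down, at radius r is drawn at 1 + k1 r^2 times it, then the intrinsics apply), "R" (3x3) and "t" (3): a world point X has camera coordinates R X + t. Camera axes: x right, y down, z forward; pixel columns grow to the right and rows downward; lengths in m; the calibration is good to about 2 mm. A picture is of the moment at which its call begins. There is no depth.
- robot.close_job(): hands the job in; it is judged then, once.
The state is a dict: "t": time; "q": joint angles; "dq": joint speeds; "joint_torque": joint torques, N m; "tool_pos": TCP position; "orientation": TCP orientation; "force": force on the tool from outside, world axes, zero at the start; "wrist_torque": the same for the moment, N m; "opening": finger opening in m; "gripper_force": force on a finger pad.
Only numpy, scipy, OpenCV 4.12 (cv2) and the standard library are available. Lean on these libraries where they do the work, as an engineer would, in place of code of your own. Each camera call takes 0.05 s, during which the arm holds its last target. There are 200 camera calls.

## Working session

There is one attempt and no reset: what is moved stays moved. The work goes in short steps, Python scripts to look and compute and a tool call to move; the robot and the scene stay as the last step left them, time stands still between calls to the robot, and variables do not carry over. Pictures are saved under pics/ and viewed, at most 14 in all, crops included, and the job is handed in when it is done.

Besides the shell and the picture viewer there is one more tool, called after ">>>" by a JSON object that holds its "op" and its "data", one argument or row to a line. apply_moves: Moves the arm, as the interface text tells. Its arguments: {"type":"object","properties":{"delta_pos":{"type":"array"},"twist":{"type":"array"},"gripper":{"type":"number"},"squeeze":{"type":"number"}},"required":["delta_pos","twist"]}

```bash
ls; mkdir -p pics
cat > h.py <<'E'
import numpy as np, cv2
from plant import robot
def cam(n):
    c=robot.read_camera(n); c['f']=c['frame'].shape[0]/2/np.tan(np.radians(c['vertical_fov'])/2); return c
def save(c,name,crop=None,s=1):
    f=c['frame'][:,:,::-1]
    if crop: x0,y0,x1,y1=crop; f=f[y0:y1,x0:x1]
    cv2.imwrite('pics/'+name,cv2.resize(f,None,fx=s,fy=s,interpolation=cv2.INTER_CUBIC))
def ray(c,u,v):
    d=np.array([(u-c['cx'])/c['f'],(v-c['cy'])/c['f']]); s=d.copy()
    for _ in range(30): s=d/(1+c['k1']*(s@s))
    R=np.array(c['R']); o=-R.T@np.array(c['t']); return o,R.T@np.array([s[0],s[1],1])
def onz(c,u,v,z):
    o,d=ray(c,u,v); return o+d*(z-o[2])/d[2]
def proj(c,X):
    p=np.array(c['R'])@np.array(X)+np.array(c['t']); s=p[:2]/p[2]; s=s*(1+c['k1']*(s@s)); return s*c['f']+[c['cx'],c['cy']]
def tri(a,b):
    (o1,d1),(o2,d2)=a,b
    d1=d1/np.linalg.norm(d1);d2=d2/np.linalg.norm(d2)
    A=np.stack([d1,-d2],1); k=np.linalg.lstsq(A,o2-o1,rcond=None)[0]
    p,q=o1+k[0]*d1,o2+k[1]*d2; return (p+q)/2,np.linalg.norm(p-q)
E
python3 - <<'E'
from h import *
import pickle
for n in('scene','top','wrist'):
    c=cam(n); save(c,n+'0.png',None,1.25); pickle.dump(c,open(n+'0.pkl','wb')); print(n,c['f'],c['k1'],-np.array(c['R']).T@c['t'],np.round(c['R'],2).tolist())
print(robot.tips_ahead, robot.read_state())
E
```

```text
pics
scene 455.03125285035946 -0.053757132642021026 [ 1.39487968 -0.36212663  1.24156364] [[0.41, 0.91, 0.01], [0.73, -0.32, -0.6], [-0.54, 0.26, -0.8]]
top 492.0535761277656 -0.15356810421293324 [0.28231777 0.00364333 1.48433321] [[0.02, -1.0, 0.0], [-0.98, -0.03, -0.22], [0.22, 0.0, -0.98]]
wrist 292.97647803682014 -0.0559879193265563 [ 0.23996168 -0.55232983  0.38392675] [[0.29, -0.96, -0.0], [-0.93, -0.28, 0.25], [-0.24, -0.07, -0.97]]
0.025 {'t': 0.15, 'q': array([-1.36140417e+00,  1.31019206e-01,  1.48902331e+00,  1.00605281e-05,
        1.52302310e+00, -8.53859764e-02]), 'dq': array([ 0.0007984 , -0.00103972, -0.00414367,  0.00069996, -0.00067213,
        0.00100192]), 'joint_torque': array([ 4.20165406e-04, -5.60478151e+01, -4.92334700e+01,  7.66548095e-02,
        3.05033242e-02, -1.19113665e-04]), 'tool_pos': array([ 0.1742636 , -0.57370639,  0.24281278]), 'orientation': array([-3.10607643e+00, -4.61145024e-01,  1.27552268e-04]), 'force': array([-0.12042545, -0.04152581,  0.39438364]), 'wrist_torque': array([-0.04107921, -0.01612274, -0.01164234]), 'gripper_force': 0.0, 'opening': 0.09310820927581791}
```

View pics/top0.png

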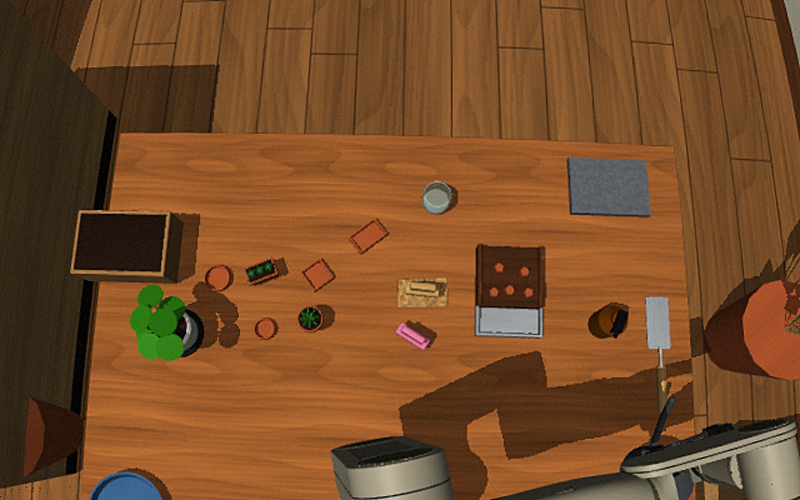

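View pics/scene0.png

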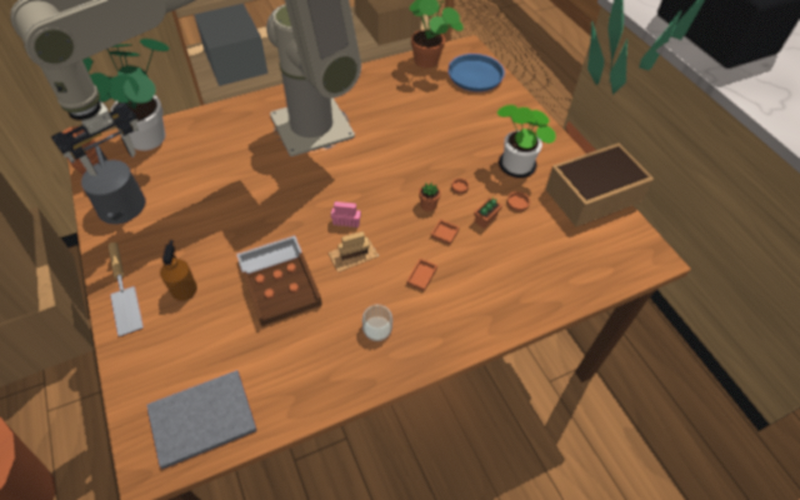

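Top view (800 px scale): board (510,280) with 5 shards and its tray on the robot side. Wooden brush on the mat (423,290); pink look-alike (413,335), to be left alone. Rosette pot (310,318) and oblong pot (262,270). Saucers: oblong (368,236), square (319,275), large (218,278), small (265,328). I'll confirm these in enlarged crops.

Run:
```python
from h import *
import pickle
T=pickle.load(open('top0.pkl','rb'));S=pickle.load(open('scene0.pkl','rb'))
a=cv2.resize(T['frame'][165:285,150:450,::-1],None,fx=2.6,fy=2.6,interpolation=cv2.INTER_CUBIC)
b=cv2.resize(S['frame'][135:260,180:440,::-1],None,fx=2.3,fy=2.3,interpolation=cv2.INTER_CUBIC)
w=max(a.shape[1],b.shape[1]);im=np.zeros((a.shape[0]+b.shape[0],w,3),np.uint8)
im[:a.shape[0],:a.shape[1]]=a; im[a.shape[0]:,:b.shape[1]]=b; print(im.shape); cv2.imwrite('pics/crop0.png',im)
# terracotta mask
for n,c in(('T',T),('S',S)):
    h=cv2.cvtColor(c['frame'],cv2.COLOR_RGB2HSV)
    print(n,[ (p,h[p[1],p[0]].tolist()) for p in ([(255,220),(174,222),(212,262),(399,214),(360,120),(295,189)] if n=='T' else [(356,186),(413,162),(208,223),(300,100),(338,218)])])
for nm,(u,v),z in [('obl saucer',(368,236),.01),('sq',(319,275),.01),('lg',(218,278),.01),('sm',(265,328),.01),('opot',(262,270),.05),('lpot',(310,318),.06),('brush',(423,287),.08),('tray',(509,320),.02),('board',(512,275),.03),('jar',(437,197),.05),('mist',(608,320),.08),('white',(185,330),.08),('pink',(413,335),.06)]:
    print(nm,np.round(onz(T,u/1.25,v/1.25,z),3))
```

```text
(600, 780, 3)
T [((255, 220), [10, 193, 176]), ((174, 222), [9, 193, 169]), ((212, 262), [10, 196, 169]), ((399, 214), [9, 191, 175]), ((360, 120), [13, 187, 158]), ((295, 189), [9, 192, 173])]
S [((356, 186), [9, 164, 197]), ((413, 162), [9, 162, 198]), ((208, 223), [9, 164, 190]), ((300, 100), [13, 156, 180]), ((338, 218), [10, 165, 199])]
obl saucer [0.669 0.066 0.01 ]
sq [0.568 0.183 0.01 ]
lg [0.554 0.433 0.01 ]
sm [0.434 0.307 0.01 ]
opot [0.569 0.316 0.05 ]
lpot [0.456 0.193 0.06 ]
brush [ 0.532 -0.069  0.08 ]
tray [ 0.467 -0.28   0.02 ]
board [ 0.576 -0.287  0.03 ]
jar [ 0.762 -0.102  0.05 ]
mist [ 0.464 -0.504  0.08 ]
white [0.416 0.482 0.08 ]
pink [ 0.422 -0.048  0.06 ]
```

View pics/crop0.png

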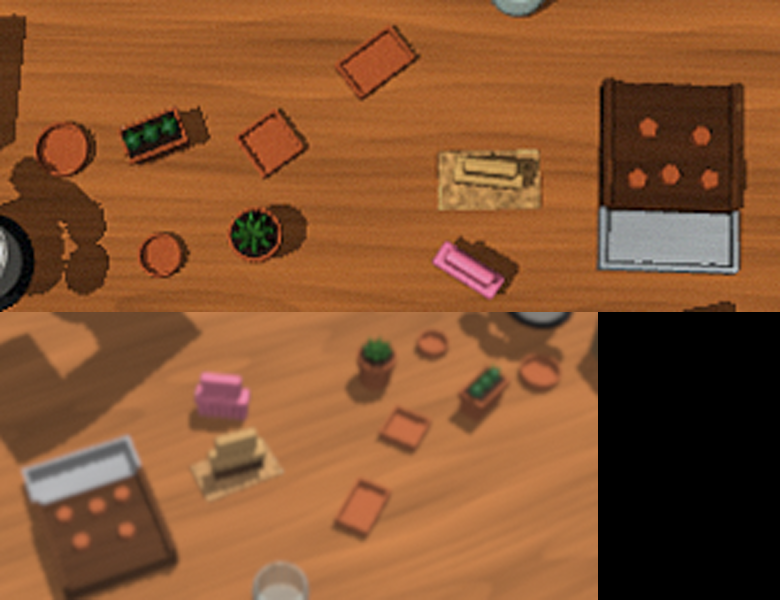

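```bash
cat >> h.py <<'E'
from scipy.spatial.transform import Rotation as Ro
def psi_of(s): x=Ro.from_rotvec(s['orientation']).as_matrix()[:,0]; return np.arctan2(x[1],x[0])
def plan(*wps,start=None):
    """wps: (x,y,z,psi[deg],rows). prints rows in tool axes (cm, rad); remainder carried over"""
    s=robot.read_state(); p,a=(np.array(s['tool_pos']),psi_of(s)) if start is None else (np.array(start[:3]),np.radians(start[3]))
    for x,y,z,d,n in wps:
        tgt=np.array([x,y,z]);b=np.radians(d);D=[];W=[]
        for k in range(n):
            g=p+(tgt-p)/(n-k); e=g-p; c,si=np.cos(a),np.sin(a)
            l=np.round(np.array([c*e[0]+si*e[1],si*e[0]-c*e[1],-e[2]])*100,1)
            w=round((a-b)/(n-k),2)
            D.append(l.tolist());W.append(w)
            l=l/100; p=p+np.array([c*l[0]+si*l[1],si*l[0]-c*l[1],-l[2]]); a-=w
        print(D,W)
E
python3 - <<'E'
from h import *
plan((.30,-.48,.30,60,4),(.53,-.20,.30,90,8))
E
```

```text
[[3.7, -1.3, -1.4], [3.9, -0.6, -1.4], [3.9, 0.1, -1.5], [3.8, 0.9, -1.4]] [np.float64(-0.19), np.float64(-0.19), np.float64(-0.19), np.float64(-0.18)]
[[4.5, 0.7, -0.0], [4.4, 1.0, -0.0], [4.3, 1.4, -0.0], [4.2, 1.6, -0.0], [4.1, 1.9, -0.0], [4.0, 2.1, -0.0], [3.9, 2.4, -0.0], [3.7, 2.7, -0.0]] [np.float64(-0.07), np.float64(-0.07), np.float64(-0.06), np.float64(-0.07), np.float64(-0.06), np.float64(-0.07), np.float64(-0.06), np.float64(-0.07)]
```

>>> {"op": "apply_moves", "data": {
  "delta_pos": [
    [3.7,-1.3,-1.4],
    [3.9,-0.6,-1.4],
    [3.9,0.1,-1.5],
    [3.8,0.9,-1.4]
  ],
  "twist": [-0.18,-0.18,-0.18,-0.18]
}}

```text
t: 0.65
tool_pos: [0.3025, -0.4817, 0.3008]
orientation: [-2.741, -1.534, -0.0]
force: [-0.3, 0.1, 0.5]
opening: 0.0926
gripper_force: 0.0
```

>>> {"op": "apply_moves", "data": {
  "delta_pos": [
    [4.5,0.7,0],
    [4.4,1.0,0],
    [4.3,1.4,0],
    [4.2,1.6,0],
    [4.1,1.9,0],
    [4.0,2.1,0],
    [3.9,2.4,0],
    [3.7,2.7,0]
  ],
  "twist": [-0.07,-0.07,-0.07,-0.07,-0.07,-0.07,-0.06,-0.07]
}}

```text
t: 1.65
tool_pos: [0.5378, -0.2055, 0.3003]
orientation: [-2.225, -2.217, 0.0]
force: [0.8, -0.7, 0.3]
opening: 0.0929
gripper_force: 0.0
```

```bash
cat >> h.py <<'E'
import pickle
def snap(n,name,crop=None,s=1.25):
    c=cam(n); save(c,name+'.png',crop,s); pickle.dump(c,open(name+'.pkl','wb')); return c
def load(n): return pickle.load(open(n+'.pkl','rb'))
def blobs(c,lo,hi,amin=60,roi=None):
    m=cv2.inRange(cv2.cvtColor(c['frame'],cv2.COLOR_RGB2HSV),np.array(lo),np.array(hi))
    if roi: k=np.zeros_like(m); k[roi[1]:roi[3],roi[0]:roi[2]]=1; m*=k
    cs,_=cv2.findContours(m,cv2.RETR_EXTERNAL,cv2.CHAIN_APPROX_NONE)
    return [q for q in cs if cv2.contourArea(q)>amin]
E
python3 - <<'E'
from h import *
s=robot.read_state(); print(s['tool_pos'],np.degrees(psi_of(s)),s['q'])
c=snap('wrist','w1')
E
```

```text
[ 0.5378442  -0.20547208  0.30034796] 89.78058808241364 [-4.53910149e-01  4.83677380e-02  1.47260649e+00 -8.60325481e-05
  1.62104067e+00 -4.50085014e-01]
```

View pics/w1.png

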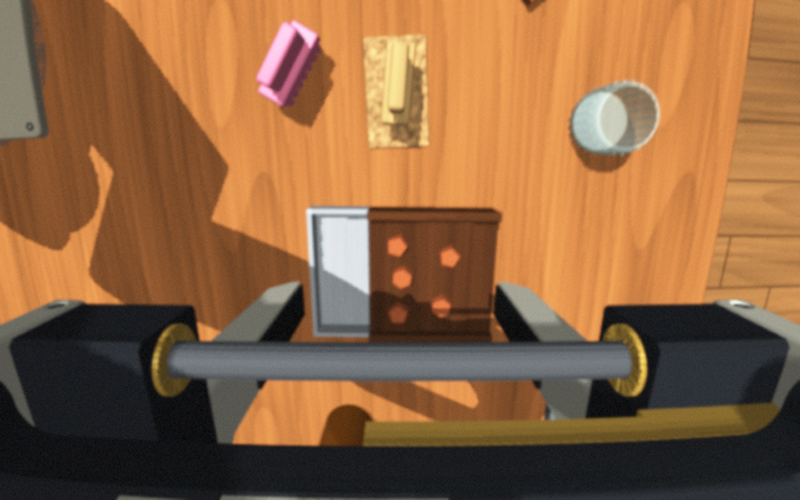

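Wrist view (800 px scale): mat (365–428, 36–149), wooden brush with its grip (397,75), pink look-alike (288,63), jar (615,118). The tray is at (340,270), with the board at (435,270) and 5 shards. Next, a closer view of the brush from a second place.

>>> {"op": "apply_moves", "data": {
  "delta_pos": [
    [3,0,2],
    [3,0,2],
    [3,0,1],
    [0,0,0]
  ],
  "twist": [0,0,0,0]
}}

```text
t: 2.2
tool_pos: [0.537, -0.115, 0.2492]
orientation: [-2.224, -2.216, 0.001]
force: [-0.2, -0.4, 0.3]
opening: 0.0931
gripper_force: 0.0
```

Run:
```python
from h import *
w1=load('w1'); c=snap('wrist','w2')
s=robot.read_state(); print(s['tool_pos'],np.degrees(psi_of(s)))
u,v=proj(c,[.532,-.069,.05]); u1,v1=proj(w1,[.532,-.069,.05]); print(u,v,u1,v1)
A=lambda f,u,v,r,s: cv2.resize(f['frame'][max(0,int(v)-r):int(v)+r,int(u)-r:int(u)+r,::-1],(s,s),interpolation=cv2.INTER_CUBIC)
a=A(c,u,v,60,400); b=A(w1,u1,60,60,400)
cv2.imwrite('pics/br.png',np.hstack([a,b])); print(max(0,int(v)-60),int(u)-60,int(u1)-60)
```

```text
[ 0.53737637 -0.11625414  0.25010744] 89.74402615846549
315.5469467537834 145.11262093769668 314.589155227504 69.21530744363318
85 255 254
```

View pics/br.png

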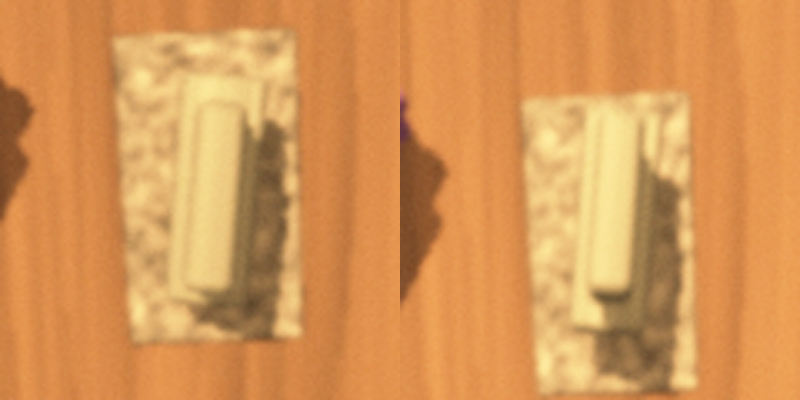

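Crops, left (w2): grip top from (203,100)–(247,104) to (190,288)–(227,290). Right (w1): from (598,110)–(640,112) to (592,290)–(630,293). This is the tan wooden brush on the cork mat, not the pink one. Next I triangulate it and measure the board.

Run:
```python
from h import *
w1=load('w1');w2=load('w2');T=load('top0')
L=lambda x,y:(x/3.3333-.35+255,y/3.3333-.35+85)
Rr=lambda x,y:((x-400)/3.3333-.35+254,y/3.3333-.35)
pts=[((203,100),(598,110)),((247,104),(640,112)),((227,290),(630,293)),((190,288),(592,290))]
P=[]
for a,b in pts:
    p,e=tri(ray(w2,*L(*a)),ray(w1,*Rr(*b))); P.append(p); print(np.round(p,4),round(e,4))
Q=np.array([onz(w2,*L(*a),.084) for a,_ in pts]); print('z.084',np.round(Q,4).tolist(),Q.mean(0)); d=(Q[0]+Q[1]-Q[2]-Q[3]); print('ang long axis',np.degrees(np.arctan2(d[1],d[0])),np.linalg.norm(d)/2)
M=np.array([onz(w2,*L(*a),.004) for a in [(112,37),(297,28),(301,338),(132,343)]]);print('mat',np.round(M,4).tolist(),M.mean(0))
# brush top in top view: tan
# board & tray corners in w1 (800px scale): outer
for nm,(u,v),z in [('tray TL',(307,208),.028),('tray BL',(314,336),.028),('tray/board top',(369,216),.03),('lipTR',(500,211),.042),('shard',(397,245),.04),('shard',(450,257),.04),('shard',(401,279),.04),('sh',(440,307),.04),('sh',(398,314),.04)]:
    print(nm,np.round(onz(w1,u/1.25,v/1.25,z),4))
for q in blobs(T,(0,120,100),(11,255,255),15,(375,195,440,245)):
    m=cv2.moments(q);print('top shard',np.round(onz(T,m['m10']/m['m00'],m['m01']/m['m00'],.04),4),m['m00'])
for nm,(u,v),z in [('board farL',(602,80),.042),('farR',(744,84),.042),('tray nearL',(598,270),.028),('nearR',(739,272),.028)]:
    print(nm,np.round(onz(T,u/2.6+150,v/2.6+165,z),4))
```

```text
[ 0.5319 -0.0361  0.085 ] 0.0017
[ 0.5455 -0.0373  0.0872] 0.0009
[ 0.5408 -0.0946  0.0821] 0.0018
[ 0.5283 -0.0937  0.0835] 0.0003
z.084 [[0.5327, -0.036, 0.084], [0.546, -0.0372, 0.084], [0.5399, -0.0943, 0.084], [0.5282, -0.0936, 0.084]] [ 0.53671725 -0.06529794  0.084     ]
ang long axis 84.74948688099008 0.05757560076793221
mat [[0.4973, -0.0105, 0.004], [0.5671, -0.0075, 0.004], [0.5706, -0.127, 0.004], [0.5022, -0.1289, 0.004]] [ 0.53432417 -0.06846874  0.004     ]
tray TL [ 0.4325 -0.1944  0.028 ]
tray BL [ 0.4304 -0.3553  0.028 ]
tray/board top [ 0.5033 -0.2036  0.03  ]
lipTR [ 0.6488 -0.1964  0.042 ]
shard [ 0.535  -0.2352  0.04  ]
shard [ 0.5954 -0.2495  0.04  ]
shard [ 0.5394 -0.2758  0.04  ]
sh [ 0.5856 -0.311   0.04  ]
sh [ 0.5358 -0.3199  0.04  ]
top shard [ 0.5335 -0.3231  0.04  ] 30.0
top shard [ 0.5327 -0.2394  0.04  ] 30.0
top shard [ 0.5381 -0.2775  0.04  ] 35.5
top shard [ 0.584  -0.3148  0.04  ] 30.5
top shard [ 0.5926 -0.2527  0.04  ] 33.0
board farL [ 0.6462 -0.2     0.042 ]
farR [ 0.646 -0.368  0.042]
tray nearL [ 0.4263 -0.1966  0.028 ]
nearR [ 0.4268 -0.36    0.028 ]
```

Run:
```python
from h import *
plan((.537,-.0655,.12,85,4),(.537,-.0655,.077,85,3))
```

```text
[[1.3, -0.0, 3.3], [1.3, -0.0, 3.2], [1.2, -0.1, 3.3], [1.3, -0.1, 3.2]] [np.float64(0.02), np.float64(0.02), np.float64(0.02), np.float64(0.02)]
[[-0.0, -0.0, 1.4], [-0.0, -0.0, 1.5], [-0.0, -0.0, 1.4]] [np.float64(0.0), np.float64(0.0), np.float64(0.0)]
```

>>> {"op": "apply_moves", "data": {
  "delta_pos": [
    [1.3,0,3.3],
    [1.3,0,3.2],
    [1.2,-0.1,3.3],
    [1.2,-0.1,3.2],
    [0,0,1.4],
    [0,0,1.5],
    [0,0,1.4],
    [0,0,0]
  ],
  "twist": [0.02,0.02,0.02,0.02,0,0,0,0],
  "gripper": 6
}}

```text
t: 3.25
tool_pos: [0.537, -0.0671, 0.0768]
orientation: [-2.314, -2.123, 0.001]
force: [-0.4, 0.1, 0.7]
opening: 0.0604
gripper_force: 0.0
```

>>> {"op": "apply_moves", "data": {
  "delta_pos": [
    [0,0,0],
    [0,0,0],
    [0,0,0],
    [0,0,0],
    [0,0,0],
    [0,0,0]
  ],
  "twist": [0,0,0,0,0,0],
  "gripper": 0,
  "squeeze": 40
}}

```text
t: 4.0
tool_pos: [0.5375, -0.0667, 0.0777]
orientation: [2.315, 2.124, 0.0]
force: [-0.2, 0.2, 0.5]
opening: 0.0159
gripper_force: 40.0
```

Run:
```python
from h import *
s=robot.read_state(); print(s['tool_pos'],np.degrees(psi_of(s)),s['opening'],s['gripper_force'])
p=s['tool_pos']
plan((p[0],p[1],.15,85,2),(.632,-.252,.15,90,7),(.632,-.252,.105,90,3))
```

```text
[ 0.53752726 -0.0667227   0.07770658] 85.07756099641983 0.015913015463098246 39.99964356422424
[[0.0, 0.0, -3.6], [0.0, 0.0, -3.6]] [np.float64(0.0), np.float64(0.0)]
[[-2.5, 1.6, -0.0], [-2.5, 1.5, -0.0], [-2.6, 1.5, -0.0], [-2.6, 1.5, -0.0], [-2.6, 1.5, -0.0], [-2.6, 1.4, -0.0], [-2.6, 1.4, -0.0]] [np.float64(-0.01), np.float64(-0.01), np.float64(-0.01), np.float64(-0.01), np.float64(-0.02), np.float64(-0.01), np.float64(-0.02)]
[[0.0, 0.0, 1.5], [0.0, 0.0, 1.5], [0.0, 0.0, 1.5]] [np.float64(0.0), np.float64(0.0), np.float64(0.0)]
```

>>> {"op": "apply_moves", "data": {
  "delta_pos": [
    [0,0,-3.6],
    [0,0,-3.6]
  ],
  "twist": [0,0]
}}

```text
t: 4.25
tool_pos: [0.5368, -0.0666, 0.1497]
orientation: [-2.314, -2.123, 0.002]
force: [-0.3, -0.8, -1.5]
opening: 0.0157
gripper_force: 40.0
```

>>> {"op": "apply_moves", "data": {
  "delta_pos": [
    [-2.5,1.6,0],
    [-2.5,1.5,0],
    [-2.6,1.5,0],
    [-2.6,1.5,0],
    [-2.6,1.5,0],
    [-2.6,1.4,0],
    [-2.6,1.4,0],
    [0,0,0]
  ],
  "twist": [-0.01,-0.01,-0.01,-0.01,-0.02,-0.01,-0.02,0]
}}

```text
t: 5.25
tool_pos: [0.6319, -0.2537, 0.1489]
orientation: [-2.219, -2.224, 0.001]
force: [-0.3, 0.2, -0.5]
opening: 0.0158
gripper_force: 40.0
```

Run:
```python
from h import *
s=robot.read_state(); print(s['tool_pos'],np.degrees(psi_of(s)),s['opening'],s['gripper_force'])
c=snap('scene','s2',(170,180,290,270),6)
```

```text
[ 0.63189683 -0.25372963  0.14894412] 90.1311338341464 0.015759713099610627 39.998899698257446
```

View pics/s2.png

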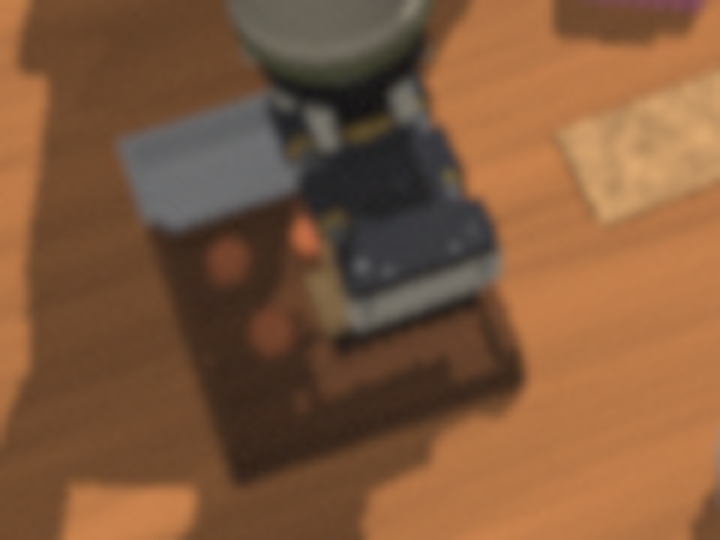

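>>> {"op": "apply_moves", "data": {
  "delta_pos": [
    [0,0,1.5],
    [0,0,1.5],
    [0,0,1.4],
    [0,0,0]
  ],
  "twist": [0,0,0,0]
}}

```text
t: 5.8
tool_pos: [0.6312, -0.2514, 0.1041]
orientation: [-2.215, -2.225, 0.001]
force: [-0.2, -0.3, -1.4]
opening: 0.0157
gripper_force: 40.0
```

>>> {"op": "apply_moves", "data": {
  "delta_pos": [
    [0,-1.9,0],
    [0,-1.9,0],
    [0,-1.9,0],
    [0,-1.9,0],
    [0,-1.9,0],
    [0,-1.9,0],
    [0,-1.9,0],
    [0,-1.9,0]
  ],
  "twist": [0,0,0,0,0,0,0,0]
}}

```text
t: 6.8
tool_pos: [0.4791, -0.2524, 0.1053]
orientation: [-2.217, -2.226, 0.0]
force: [-0.1, 0.8, -1.5]
opening: 0.0158
gripper_force: 40.0
```

Run:
```python
from h import *
s=robot.read_state(); print(s['tool_pos'],np.degrees(psi_of(s)),s['force'])
p=s['tool_pos']
plan((p[0],p[1],.15,90,2),(.632,-.303,.15,90,5),(.632,-.303,.105,90,3))
```

```text
[ 0.47906341 -0.25239345  0.10530171] 90.24152212311226 [-0.14268811  0.75696793 -1.45671955]
[[0.0, 0.0, -2.2], [0.0, 0.0, -2.3]] [np.float64(0.0), np.float64(0.0)]
[[-1.0, 3.1, 0.0], [-1.0, 3.0, 0.0], [-1.0, 3.1, 0.0], [-1.1, 3.0, 0.0], [-1.0, 3.1, 0.0]] [np.float64(0.0), np.float64(0.0), np.float64(0.0), np.float64(0.0), np.float64(0.0)]
[[-0.0, -0.0, 1.5], [-0.0, -0.0, 1.5], [-0.0, -0.0, 1.5]] [np.float64(0.0), np.float64(0.0), np.float64(0.0)]
```

>>> {"op": "apply_moves", "data": {
  "delta_pos": [
    [0,0,-2.2],
    [0,0,-2.3],
    [-1.0,3.1,0],
    [-1.0,3.0,0],
    [-1.0,3.1,0],
    [-1.1,3.0,0],
    [-1.0,3.1,0],
    [0,0,0]
  ],
  "twist": [0,0,0,0,0,0,0,0]
}}

```text
t: 7.8
tool_pos: [0.634, -0.303, 0.1492]
orientation: [-2.216, -2.226, 0.0]
force: [0.0, 0.3, -1.2]
opening: 0.0157
gripper_force: 40.0
```

>>> {"op": "apply_moves", "data": {
  "delta_pos": [
    [0,0,1.5],
    [0,0,1.5],
    [0,0,1.5],
    [0,0,0]
  ],
  "twist": [0,0,0,0]
}}

```text
t: 8.3
tool_pos: [0.632, -0.3026, 0.1038]
orientation: [-2.216, -2.224, 0.001]
force: [0.5, 0.5, -1.6]
opening: 0.0156
gripper_force: 40.0
```

>>> {"op": "apply_moves", "data": {
  "delta_pos": [
    [0,-1.9,0],
    [0,-1.9,0],
    [0,-1.9,0],
    [0,-1.9,0],
    [0,-1.9,0],
    [0,-1.9,0],
    [0,-1.9,0],
    [0,-1.9,0]
  ],
  "twist": [0,0,0,0,0,0,0,0]
}}

```text
t: 9.3
tool_pos: [0.4802, -0.3036, 0.1056]
orientation: [2.217, 2.226, -0.0]
force: [1.2, -1.2, -1.0]
opening: 0.0159
gripper_force: 40.0
```

>>> {"op": "apply_moves", "data": {
  "delta_pos": [
    [0,0,-2.5],
    [0,0,-2.5],
    [3,2,-2],
    [4,2,0],
    [4,1,0],
    [4,0,0],
    [4,0,0],
    [4,0,0]
  ],
  "twist": [0,0,0,0,0,0,0,0]
}}

```text
t: 10.3
tool_pos: [0.5298, -0.0722, 0.1757]
orientation: [2.217, 2.225, 0.0]
force: [0.9, 0.8, -0.9]
opening: 0.0158
gripper_force: 40.0
```

Run:
```python
from h import *
s=robot.read_state(); print(s['tool_pos'],np.degrees(psi_of(s)),s['force'])
a=cam('top');b=cam('scene')
A=cv2.resize(a['frame'][185:280,360:455,::-1],(400,400),interpolation=cv2.INTER_CUBIC)
B=cv2.resize(b['frame'][180:265,175:260,::-1],(400,400),interpolation=cv2.INTER_CUBIC)
cv2.imwrite('pics/c2.png',np.hstack([A,B]))
```

```text
[ 0.52979824 -0.07218901  0.17567167] 90.21984940253918 [ 0.87863072  0.83187755 -0.91522412]
```

View pics/c2.png

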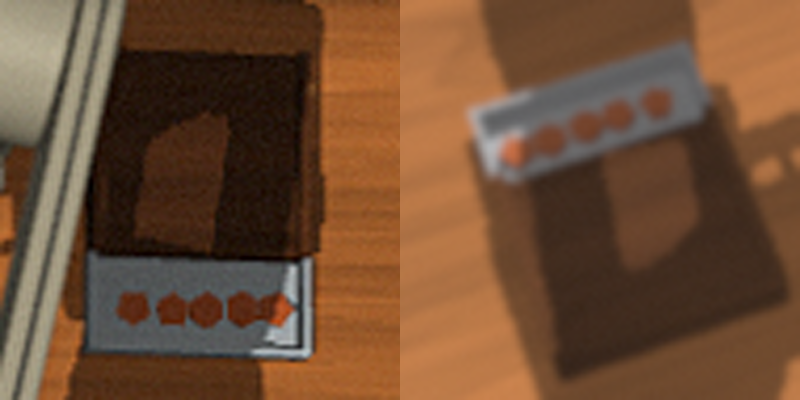

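All five shards lie in the tray: top crop (130–280, 308), scene crop (515–657, 100–150). The board is clear. Next I put the brush back.

Run:
```python
from h import *
plan((.5345,-.069,.09,91,4),(.5345,-.069,.0773,91,2))
```

```text
[[0.0, 0.1, 2.1], [0.0, 0.1, 2.2], [0.1, 0.1, 2.1], [0.0, 0.2, 2.2]] [np.float64(-0.0), np.float64(-0.0), np.float64(-0.01), np.float64(-0.0)]
[[0.0, -0.0, 0.6], [0.0, -0.0, 0.6]] [np.float64(-0.0), np.float64(-0.0)]
```

>>> {"op": "apply_moves", "data": {
  "delta_pos": [
    [0,0.1,2.1],
    [0.1,0.1,2.2],
    [0.1,0.1,2.1],
    [0,0.2,2.2],
    [0,0,0.6],
    [0,0,0.6],
    [0,0,0]
  ],
  "twist": [0,0,-0.01,0,0,0,0]
}}

```text
t: 11.28
tool_pos: [0.5352, -0.0717, 0.0779]
orientation: [2.206, 2.236, 0.0]
force: [0.1, 0.3, -0.1]
opening: 0.0158
gripper_force: 40.0
```

Run:
```python
from h import *
s=robot.read_state(); print(s['tool_pos'],np.degrees(psi_of(s)),s['force'])
```

```text
[ 0.53520144 -0.07165894  0.07792183] 90.79005222970179 [ 0.12586667  0.3118584  -0.14296682]
```

>>> {"op": "apply_moves", "data": {
  "delta_pos": [
    [0,0,0.1],
    [0,0,0],
    [0,0,0],
    [0,0,0],
    [0,0,-4],
    [0,0,-6],
    [0,0,-6],
    [0,0,-6]
  ],
  "twist": [0,0,0,0,0,0,0,0],
  "gripper": 9.3
}}

```text
t: 12.28
tool_pos: [0.5348, -0.0713, 0.2987]
orientation: [2.206, 2.237, 0.0]
force: [0.5, 0.7, -0.0]
opening: 0.0905
gripper_force: 0.0
```

>>> {"op": "apply_moves", "data": {
  "delta_pos": [
    [5,-0.4,-0.5],
    [5,-0.4,-0.5],
    [5,-0.3,0],
    [5,-0.3,0],
    [3,0,0],
    [0,0,0]
  ],
  "twist": [0,0,0,0,0,0]
}}

```text
t: 13.02
tool_pos: [0.5175, 0.1603, 0.3065]
orientation: [-2.202, -2.24, -0.0]
force: [-0.6, -0.0, 0.2]
opening: 0.0927
gripper_force: 0.0
```

Run:
```python
from h import *
s=robot.read_state(); print(s['tool_pos'],np.degrees(psi_of(s)),s['force'],s['opening'])
c=snap('wrist','w3')
```

```text
[0.51745985 0.16030287 0.30653218] 90.99046031655138 [-0.62764306 -0.00366021  0.20235384] 0.09272027632996242
```

View pics/w3.png

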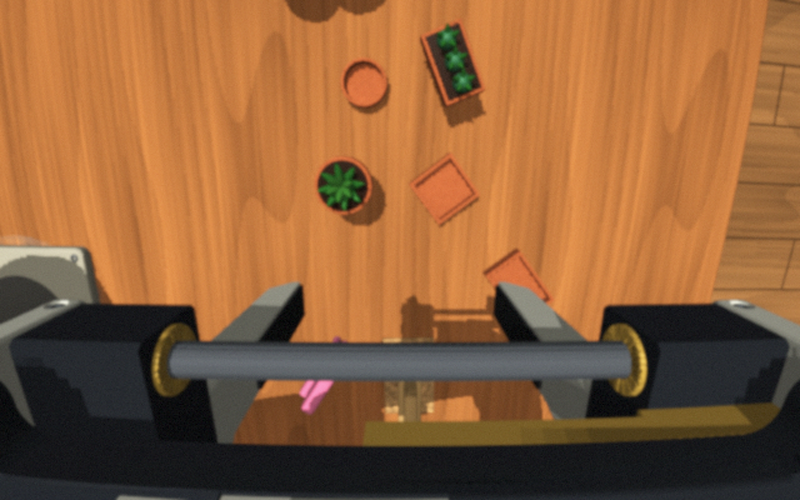

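Wrist view (800 px scale): rosette pot (344,185), small saucer (365,85), oblong pot (452,65), square saucer (445,188), oblong saucer (515,275), partly hidden. The visible saucers are right way up. The large saucer is out of frame, so I take a second view further along y.

>>> {"op": "apply_moves", "data": {
  "delta_pos": [
    [4,0,0],
    [4,0,0],
    [4,0,0],
    [0,0,0]
  ],
  "twist": [0,0,0,0]
}}

```text
t: 13.58
tool_pos: [0.5161, 0.2793, 0.3063]
orientation: [-2.204, -2.238, 0.001]
force: [0.7, -0.8, -0.9]
opening: 0.0929
gripper_force: 0.0
```

```bash
cat >> h.py <<'E'
TC=((0,165,80),(11,255,255))
def hulls(c,amin=150,roi=None,lo=TC[0],hi=TC[1]):
    out=[]
    for q in blobs(c,lo,hi,amin,roi):
        hq=cv2.convexHull(q); m=cv2.moments(hq); out.append((m['m10']/m['m00'],m['m01']/m['m00'],m['m00'],hq[:,0,:]))
    return out
def rect_on(c,hull,z):
    P=np.array([onz(c,u,v,z)[:2] for u,v in hull],np.float32)*1000
    (cx,cy),(w,h),a=cv2.minAreaRect(P)
    return np.round([cx,cy,w,h,a],1).tolist()
E
python3 - <<'E'
from h import *
s=robot.read_state(); print(s['tool_pos'])
w3=load('w3'); w4=snap('wrist','w4')
for n,c in(('w3',w3),('w4',w4)):
    for u,v,a,hq in hulls(c,150,(0,0,640,262)):
        print(n,round(u*1.25),round(v*1.25),a,rect_on(c,hq,.016),rect_on(c,hq,.05))
E
```

```text
[0.51612335 0.27925331 0.30628269]
w3 517 277 1229.0 [670.0, 73.5, 52.4, 88.4, 39.8] [657.9, 85.9, 48.3, 81.4, 39.8]
w3 344 186 1748.5 [452.9, 193.9, 65.3, 69.2, 29.9] [457.9, 196.8, 60.2, 63.8, 29.9]
w3 444 189 1795.5 [569.5, 190.7, 61.4, 64.4, 38.1] [565.3, 193.9, 56.5, 59.3, 38.1]
w3 364 83 1207.0 [475.3, 306.6, 50.9, 53.1, 28.6] [478.5, 300.7, 46.8, 48.9, 28.6]
w3 452 63 2294.5 [572.1, 327.5, 50.4, 83.4, 22.6] [567.6, 319.9, 46.4, 76.8, 22.6]
w4 349 283 1315.0 [455.4, 195.5, 61.2, 69.5, 75.1] [460.1, 207.7, 56.4, 64.1, 75.1]
w4 440 284 1595.0 [569.3, 190.6, 63.7, 71.3, 37.7] [565.0, 203.1, 58.7, 65.7, 37.7]
w4 365 190 993.5 [475.8, 307.7, 51.5, 51.8, 27.4] [478.9, 311.0, 47.4, 47.7, 27.4]
w4 449 179 1845.0 [573.2, 320.2, 48.2, 82.9, 23.3] [568.6, 322.5, 44.4, 76.3, 23.3]
w4 437 72 2015.5 [554.8, 437.5, 66.4, 68.3, 65.7] [551.7, 430.6, 61.2, 62.9, 65.7]
```

View pics/w4.png

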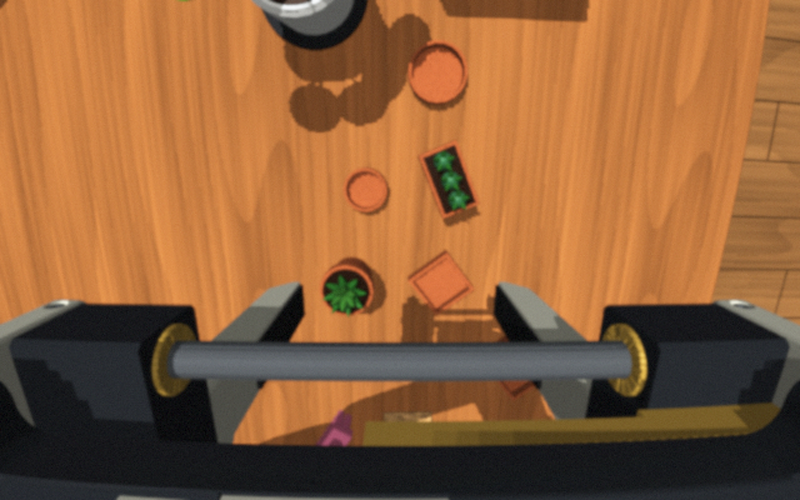

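The small saucer has moved about 4 cm since the start (x 0.434 → 0.475), so that was the knock. Next I measure the oblong saucer in w2 and the earlier top view, and plan the oblong pot grasp.

Run:
```python
from h import *
w2=load('w2');T=load('top0');S=load('scene0')
for n,c,roi in(('w2',w2,(0,0,640,262)),('T',T,(150,150,330,280)),('S',S,(300,120,440,260))):
    for u,v,a,hq in hulls(c,100,roi):
        print(n,round(u*1.25),round(v*1.25),a,rect_on(c,hq,.016))
c=cam('top')
for u,v,a,hq in hulls(c,100,(150,150,330,280)): print('Tnow',round(u*1.25),round(v*1.25),a,rect_on(c,hq,.016))
print('tcp px',proj(load('w4'),[.516,.279,.29]))
plan((.5675,.3215,.15,113,5),(.5675,.3215,.045,113,4))
```

```text
w2 542 36 3106.5 [671.2, 68.9, 55.8, 85.2, 40.9]
T 263 328 224.5 [432.3, 309.9, 50.1, 50.7, 47.8]
T 216 277 341.0 [555.4, 436.5, 65.4, 63.7, 59.9]
T 317 274 408.0 [570.4, 187.3, 62.5, 67.4, 41.0]
T 367 235 475.0 [669.5, 67.3, 57.6, 86.7, 38.7]
Tnow 214 280 233.5 [544.4, 443.7, 65.9, 42.9, 53.2]
Tnow 317 274 420.5 [569.3, 187.0, 65.7, 66.5, 39.1]
Tnow 368 235 497.0 [671.1, 67.4, 57.1, 98.2, 34.6]
tcp px [319.79672631 248.58665753]
[[0.9, 1.0, 3.1], [0.8, 1.1, 3.1], [0.7, 1.2, 3.1], [0.6, 1.2, 3.2], [0.5, 1.2, 3.1]] [np.float64(-0.08), np.float64(-0.08), np.float64(-0.08), np.float64(-0.07), np.float64(-0.08)]
[[-0.0, 0.0, 2.6], [-0.0, 0.0, 2.6], [-0.0, 0.0, 2.7], [-0.0, 0.0, 2.6]] [np.float64(0.0), np.float64(0.0), np.float64(0.0), np.float64(0.0)]
```

>>> {"op": "apply_moves", "data": {
  "delta_pos": [
    [0.9,1.0,3.1],
    [0.8,1.1,3.1],
    [0.7,1.2,3.1],
    [0.6,1.2,3.2],
    [0.5,1.2,3.1],
    [0,0,0]
  ],
  "twist": [-0.08,-0.08,-0.08,-0.07,-0.08,0],
  "gripper": 6.8
}}

```text
t: 14.42
tool_pos: [0.5657, 0.3203, 0.1472]
orientation: [-1.732, -2.618, 0.009]
force: [-0.6, -0.4, -0.1]
opening: 0.068
gripper_force: 0.0
```

Run:
```python
from h import *
s=robot.read_state(); print(s['tool_pos'],np.degrees(psi_of(s)))
c=snap('wrist','w5')
for z in(.016,.046):
  for u,v,a,hq in hulls(c,300,(0,0,640,400)): print(z,round(u*1.25),round(v*1.25),a,rect_on(c,hq,z))
print(proj(c,[.5675,.3215,.046])*1.25)
```

```text
[0.56568239 0.3203308  0.14718964] 113.03802304569133
0.016 349 398 1431.5 [580.0, 176.6, 67.8, 37.5, 23.7]
0.016 406 254 4309.0 [572.6, 316.2, 49.7, 85.5, 23.5]
0.016 285 216 2389.0 [476.4, 308.3, 53.3, 52.0, 31.5]
0.016 452 92 4779.0 [555.5, 438.9, 64.9, 67.3, 23.3]
0.046 349 398 1431.5 [575.5, 199.6, 60.3, 33.4, 23.7]
0.046 406 254 4309.0 [568.8, 323.9, 44.2, 76.1, 23.5]
0.046 285 216 2389.0 [483.2, 316.8, 47.5, 46.3, 31.5]
0.046 452 92 4779.0 [553.6, 433.1, 57.7, 59.9, 23.3]
[402.5151811  258.71848986]
```

View pics/w5.png

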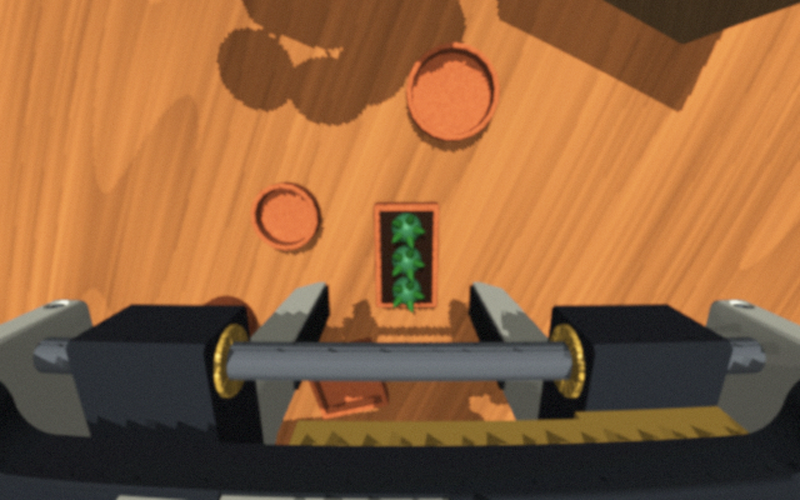

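Wrist view (800 px scale): oblong pot (406,254), large saucer (452,92), small saucer (285,216), all right way up. The pot is centred between the fingers, so I descend and grip.

>>> {"op": "apply_moves", "data": {
  "delta_pos": [
    [0.1,0.3,2.5],
    [0,0,2.6],
    [0,0,2.6],
    [0,0,2.5],
    [0,0,0]
  ],
  "twist": [0,0,0,0,0]
}}

```text
t: 15.1
tool_pos: [0.5686, 0.3237, 0.0484]
orientation: [-1.733, -2.619, 0.003]
force: [-0.3, -0.2, -0.7]
opening: 0.068
gripper_force: 0.0
```

>>> {"op": "apply_moves", "data": {
  "delta_pos": [
    [0,0,0],
    [0,0,0],
    [0,0,0],
    [0,0,0],
    [0,0,0]
  ],
  "twist": [0,0,0,0,0],
  "gripper": 3,
  "squeeze": 25
}}

```text
t: 15.72
tool_pos: [0.5699, 0.3253, 0.0502]
orientation: [1.73, 2.621, 0.002]
force: [-1.2, -1.5, 6.2]
opening: 0.0439
gripper_force: 25.0
```

Run:
```python
from h import *
s=robot.read_state(); print(s['tool_pos'],np.degrees(psi_of(s)),s['opening'],s['gripper_force']); p=s['tool_pos']
plan((p[0],p[1],.16,113,3),(.62,.16,.16,130,6),(.671,.069,.16,130.5,4))
```

```text
[0.56993726 0.32528362 0.050189  ] 113.14894658668092 0.043865935815827234 25.001200139522552
[[0.0, 0.0, -3.7], [0.0, 0.0, -3.6], [0.0, 0.0, -3.7]] [np.float64(0.0), np.float64(0.0), np.float64(0.0)]
[[-2.9, -0.3, 0.0], [-2.8, -0.5, 0.0], [-2.8, -0.6, 0.0], [-2.8, -0.7, 0.0], [-2.7, -0.9, 0.0], [-2.7, -1.0, 0.0]] [np.float64(-0.05), np.float64(-0.05), np.float64(-0.05), np.float64(-0.05), np.float64(-0.05), np.float64(-0.04)]
[[-2.6, -0.5, 0.0], [-2.6, -0.5, 0.0], [-2.5, -0.5, 0.0], [-2.6, -0.4, 0.0]] [np.float64(-0.0), np.float64(-0.0), np.float64(-0.01), np.float64(-0.0)]
```

>>> {"op": "apply_moves", "data": {
  "delta_pos": [
    [0,0,-3.7],
    [0,0,-3.6],
    [0,0,-3.7],
    [0,0,0]
  ],
  "twist": [0,0,0,0]
}}

```text
t: 16.23
tool_pos: [0.5714, 0.3261, 0.1631]
orientation: [1.728, 2.619, 0.01]
force: [0.1, -1.0, -1.9]
opening: 0.044
gripper_force: 25.0
```

>>> {"op": "apply_moves", "data": {
  "delta_pos": [
    [-2.9,-0.3,0],
    [-2.8,-0.5,0],
    [-2.8,-0.6,0],
    [-2.8,-0.7,0],
    [-2.7,-0.9,0],
    [-2.7,-1.0,0],
    [-2.6,-0.5,0],
    [0,0,0]
  ],
  "twist": [-0.05,-0.05,-0.05,-0.05,-0.05,-0.04,-0.01,0]
}}

```text
t: 17.23
tool_pos: [0.6315, 0.1349, 0.1566]
orientation: [-1.322, -2.848, 0.003]
force: [-1.2, 1.1, -0.0]
opening: 0.0441
gripper_force: 25.0
```

Run:
```python
from h import *
s=robot.read_state(); print(s['tool_pos'],np.degrees(psi_of(s)),s['opening'],s['gripper_force'],s['force'])
c=snap('wrist','w6')
for z in(.016,):
  for u,v,a,hq in hulls(c,300,(0,0,640,400)): print(z,round(u*1.25),round(v*1.25),a,rect_on(c,hq,z))
t=cam('top')
for u,v,a,hq in hulls(t,100,(150,150,330,280)): print('T',round(u*1.25),round(v*1.25),a,rect_on(t,hq,.016))
t=cam('scene')
for u,v,a,hq in hulls(t,60,(230,130,460,300),(0,130,80)): print('S',round(u*1.25),round(v*1.25),a,rect_on(t,hq,.016))
```

```text
[0.63153481 0.13493711 0.15662168] 130.2018487414365 0.04409395104657779 24.999047219753265 [-1.16447297  1.05794269 -0.00740861]
0.016 399 286 7084.5 [654.9, 107.6, 85.8, 94.8, 40.3]
0.016 384 136 4356.5 [570.2, 190.6, 59.5, 62.5, 38.0]
0.016 249 27 2828.0 [450.9, 185.3, 75.8, 39.7, 43.3]
T 266 312 223.0 [472.8, 305.6, 52.2, 48.9, 3.5]
T 216 278 343.0 [552.5, 435.9, 66.5, 63.0, 4.6]
T 315 268 167.0 [576.6, 194.7, 41.3, 62.9, 38.6]
T 372 230 293.5 [682.6, 59.7, 58.0, 58.7, 41.1]
S 421 274 384.0 [674.3, 64.6, 56.4, 92.3, 37.6]
S 298 286 616.5 [573.7, -232.8, 66.0, 156.0, 71.9]
S 442 228 433.5 [556.2, 192.2, 79.2, 113.6, 44.7]
S 518 201 229.0 [558.7, 432.0, 61.7, 79.7, 58.7]
```

View pics/w6.png

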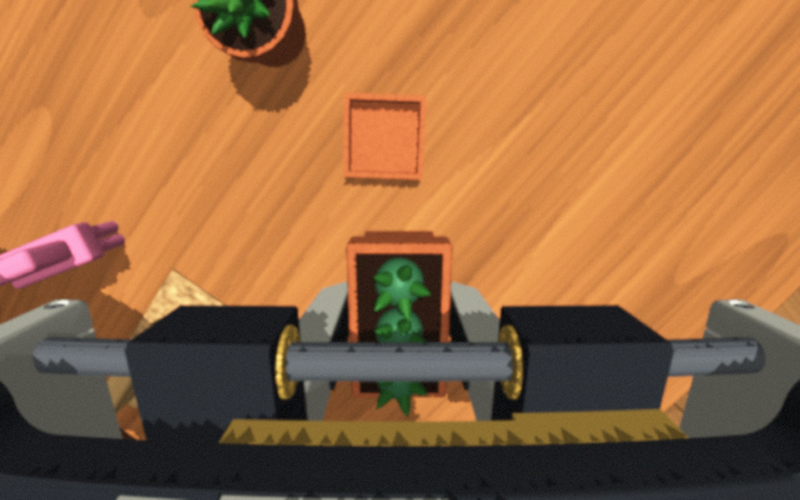

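Wrist view: pot held straight, with its top far edge at row 244 (cols 348–451). Square saucer (384,136), large pot (245,25). I'll look at the oblong saucer from its far side, keeping this hand angle, before placing.

Run:
```python
from h import *
c=load('w6'); P=np.array([.63153,.13494,.15662]);a=np.radians(130.2);X=np.array([np.cos(a),np.sin(a)]);Y=np.array([np.sin(a),-np.cos(a)])
for u in(348,451):
    q=onz(c,u/1.25,244/1.25,.1526)[:2]-P[:2]; print('tool x,y of far corner',q@X*1000,q@Y*1000)
plan((.749,-.022,.20,130.3,6))
```

```text
tool x,y of far corner 34.73546971273514 -20.156004030169168
tool x,y of far corner 34.77296823555583 21.98812968525679
[[-3.3, -0.2, -0.7], [-3.3, -0.2, -0.7], [-3.3, -0.2, -0.7], [-3.3, -0.2, -0.7], [-3.3, -0.3, -0.7], [-3.3, -0.2, -0.8]] [np.float64(0.0), np.float64(0.0), np.float64(0.0), np.float64(0.0), np.float64(0.0), np.float64(0.0)]
```

>>> {"op": "apply_moves", "data": {
  "delta_pos": [
    [-3.3,-0.2,-0.7],
    [-3.3,-0.2,-0.7],
    [-3.3,-0.2,-0.7],
    [-3.3,-0.2,-0.7],
    [-3.3,-0.3,-0.7],
    [-3.3,-0.2,-0.8],
    [0,0,0]
  ],
  "twist": [0,0,0,0,0,0,0]
}}

```text
t: 18.25
tool_pos: [0.7509, -0.0236, 0.2016]
orientation: [1.321, 2.849, -0.0]
force: [-0.0, 0.4, -1.7]
opening: 0.0437
gripper_force: 25.0
```

```bash
cat >> h.py <<'E'
def saucer(c,hull,dims,z=.016):
    """rect on rim plane; centre from the edges far from the camera (near ones show the wall's base)"""
    P=np.array([onz(c,u,v,z)[:2] for u,v in hull],np.float32)*1000
    (cx,cy),(w,h),a=cv2.minAreaRect(P)
    o=(-np.array(c['R']).T@np.array(c['t']))[:2]*1000; ctr=np.array([cx,cy]); r=np.radians(a)
    if (w>h)!=(dims[0]>dims[1]): dims=dims[::-1]
    out=ctr.copy()
    for ax,l,d in((np.array([np.cos(r),np.sin(r)]),w,dims[0]),(np.array([-np.sin(r),np.cos(r)]),h,dims[1])):
        t=np.clip(((ctr-o)@ax)/80,-1,1); out+=t*(l-d)/2*ax
    return np.round(out,1),np.round([w,h,a],1)
E
python3 - <<'E'
from h import *
s=robot.read_state(); print(s['tool_pos'],np.degrees(psi_of(s)),s['opening'],s['gripper_force'],s['force'])
c=snap('wrist','w7')
for u,v,a,hq in hulls(c,300,(0,0,640,400)): print(round(u*1.25),round(v*1.25),a,rect_on(c,hq,.016),saucer(c,hq,(52,82)))
E
```

```text
[ 0.75091785 -0.02363415  0.20160989] 130.25531794837437 0.043720391176454466 24.999249279499054 [-0.02235508  0.4132084  -1.67308394]
399 286 7053.0 [785.8, -63.9, 99.6, 110.0, 40.2] (array([794.9, -74.6]), array([ 99.6, 110. ,  40.2]))
12 246 784.5 [464.7, -288.3, 24.3, 90.0, 2.1] (array([ 478.7, -291.8]), array([24.3, 90. ,  2.1]))
398 90 3991.0 [672.4, 69.0, 50.9, 83.3, 39.0] (array([672.2,  69.3]), array([50.9, 83.3, 39. ]))
```

Run:
```python
from h import *
plan((.6702,.0703,.12,129.2,5),(.6702,.0703,.062,129.2,4))
```

```text
[[2.4, -0.0, 1.6], [2.5, -0.0, 1.6], [2.4, -0.0, 1.6], [2.5, -0.1, 1.7], [2.4, -0.1, 1.6]] [np.float64(0.0), np.float64(0.0), np.float64(0.01), np.float64(0.0), np.float64(0.01)]
[[0.0, 0.0, 1.5], [0.0, 0.0, 1.4], [0.0, 0.0, 1.5], [0.0, 0.0, 1.4]] [np.float64(-0.0), np.float64(-0.0), np.float64(-0.0), np.float64(-0.0)]
```

>>> {"op": "apply_moves", "data": {
  "delta_pos": [
    [2.4,0,1.6],
    [2.5,0,1.6],
    [2.4,0,1.6],
    [2.5,-0.1,1.7],
    [2.4,-0.1,1.6],
    [0,0,1.5],
    [0,0,1.4],
    [0,0,0]
  ],
  "twist": [0,0,0.01,0,0.01,0,0,0]
}}

```text
t: 19.3
tool_pos: [0.6691, 0.0692, 0.0898]
orientation: [-1.347, -2.836, 0.002]
force: [-0.2, -0.7, -2.1]
opening: 0.0437
gripper_force: 25.0
```

Run:
```python
from h import *
for _ in range(3):
    s=robot.read_state(); print(s['tool_pos'],np.degrees(psi_of(s)),s['force']); c=cam('wrist')
pickle.dump(c,open('w8.pkl','wb'))
f=c['frame'][150:330,210:430,::-1]; cv2.imwrite('pics/w8.png',cv2.resize(f,None,fx=3,fy=3))
```

```text
[0.66908167 0.06922758 0.08980995] 129.18386355382503 [-0.24963809 -0.69520682 -2.07360527]
[0.66976634 0.06906629 0.09091068] 129.16614611833168 [ 0.69723183  0.07197748 -1.78054318]
[0.67034544 0.06899461 0.09174612] 129.1554409878681 [ 0.18576237  0.45594671 -1.08709834]
```

View pics/w8.png

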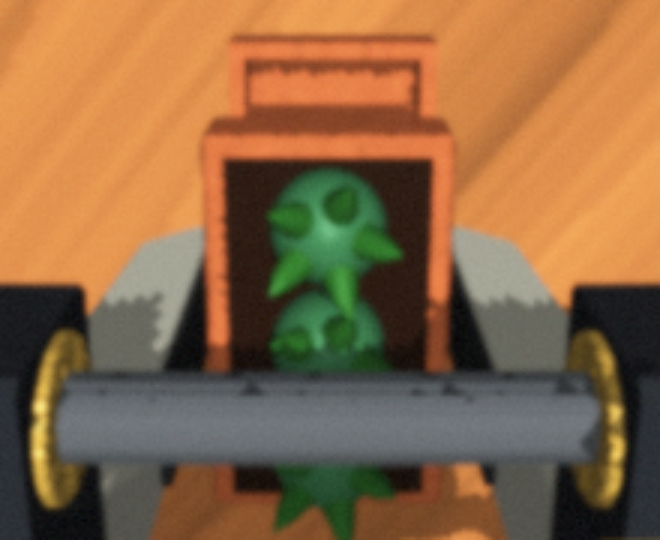

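Crop: saucer far-rim outer corners (232,40) and (434,40); pot collar far corners (205,137) and (452,137). I check the alignment in tool axes.

Run:
```python
from h import *
c=load('w8'); s=robot.read_state(); p=s['tool_pos'][:2]; a=psi_of(s);print(s['tool_pos'])
X=np.array([np.cos(a),np.sin(a)]);Y=np.array([np.sin(a),-np.cos(a)])
for u,v,z in[(232,40,.016),(434,40,.016),(205,137,.087),(452,137,.087)]:
    q=(onz(c,u/3+210,v/3+150,z)[:2]-p)*1000; print(round(q@X,1),round(q@Y,1))
```

```text
[0.67068387 0.06902569 0.09227725]
41.6 -23.1
41.7 26.9
34.6 -20.6
34.6 21.7
```

>>> {"op": "apply_moves", "data": {
  "delta_pos": [
    [0.2,0.1,1.2],
    [0,0,1.2],
    [0,0,1.0],
    [0,0,0],
    [0,0,0]
  ],
  "twist": [0,0,0,0,0]
}}

```text
t: 20.08
tool_pos: [0.6695, 0.0717, 0.0577]
orientation: [1.348, 2.838, 0.0]
force: [1.2, 1.0, -1.4]
opening: 0.0442
gripper_force: 25.0
```

Run:
```python
from h import *
for _ in range(3):
    s=robot.read_state(); print(s['tool_pos'],np.degrees(psi_of(s)),s['force']); cam('top')
```

```text
[0.66954163 0.07168512 0.05770792] 129.1935735309006 [ 1.23228866  0.98494744 -1.35131836]
[0.66983419 0.07168535 0.05812897] 129.1890230007118 [ 0.09561219  0.15010973 -0.38064047]
[0.66991721 0.07167945 0.05829789] 129.18939864429882 [-0.09678261 -0.37421224 -1.49576501]
```

>>> {"op": "apply_moves", "data": {
  "delta_pos": [
    [0,0,0.2],
    [0,0,0.2],
    [0,0,0],
    [0,0,0]
  ],
  "twist": [0,0,0,0]
}}

```text
t: 20.72
tool_pos: [0.6697, 0.0716, 0.0542]
orientation: [1.348, 2.837, 0.0]
force: [-2.6, -1.0, 4.9]
opening: 0.0435
gripper_force: 25.0
```

Run:
```python
from h import *
for _ in range(3):
    s=robot.read_state(); print(s['tool_pos'],s['force']); cam('top')
```

```text
[0.66965861 0.07164046 0.05416935] [-2.55858856 -1.032946    4.90347195]
[0.66967248 0.07166929 0.05419549] [-2.65598587 -0.17931748  5.32213303]
[0.66967687 0.07168019 0.05418489] [-2.77228962 -0.97616334  4.96244352]
```

>>> {"op": "apply_moves", "data": {
  "delta_pos": [
    [0,0,0],
    [0,0,0],
    [0,0,0],
    [0,0,-2],
    [0,0,-5],
    [0,0,-5],
    [0,0,-5],
    [0,0,0]
  ],
  "twist": [0,0,0,0,0,0,0,0],
  "gripper": 6.8
}}

```text
t: 21.88
tool_pos: [0.6727, 0.0718, 0.2324]
orientation: [1.343, 2.828, 0.009]
force: [1.0, 0.3, 0.1]
opening: 0.068
gripper_force: 0.0
```

Run:
```python
from h import *
T=cam('top');c=cam('wrist'); pickle.dump(c,open('w9.pkl','wb'))
s=robot.read_state(); print(s['tool_pos'],s['force'])
h=cv2.cvtColor(T['frame'],cv2.COLOR_RGB2HSV)
for q in blobs(T,(40,120,60),(80,255,255),60,(80,200,200,300)):
    P=np.array([onz(T,u,v,.2)[:2] for u,v in q[:,0]]);print('leaf z.2',np.round(P.min(0),3),np.round(P.max(0),3),len(q)); 
    P=np.array([onz(T,u,v,.12)[:2] for u,v in q[:,0]]);print('   z.12',np.round(P.min(0),3),np.round(P.max(0),3))
for z in(.05,.1): print('box corner',z,[np.round(onz(T,u/1.25,v/1.25,z)[:2],3).tolist() for u,v in((170,270),(181,212))])
# pot/saucer seated check
for u,v,a,hq in hulls(c,300,(0,0,640,400)): print(round(u*1.25),round(v*1.25),a,'z.05',rect_on(c,hq,.05),'z.016',rect_on(c,hq,.016))
for u,v,a,hq in hulls(T,60,(150,150,330,290)): print('T',round(u*1.25),round(v*1.25),a,rect_on(T,hq,.016),rect_on(T,hq,.056))
```

```text
[0.6701253  0.07169282 0.22590967] [-0.79187474  0.14108978 -0.75088686]
leaf z.2 [0.34  0.442] [0.499 0.567] 198
   z.12 [0.344 0.469] [0.513 0.602]
box corner 0.05 [[0.562, 0.543], [0.71, 0.53]]
box corner 0.1 [[0.553, 0.524], [0.695, 0.512]]
396 229 2997.5 z.05 [669.3, 73.2, 47.5, 82.1, 39.2] z.016 [673.9, 67.5, 52.6, 90.8, 39.2]
393 54 3250.0 z.05 [575.7, 184.0, 54.4, 58.2, 38.1] z.016 [570.3, 190.1, 60.2, 64.3, 38.1]
T 266 312 220.0 [472.7, 305.6, 52.1, 48.9, 3.5] [467.5, 297.4, 50.6, 47.6, 3.5]
T 216 278 360.5 [552.6, 436.2, 64.1, 66.5, 86.9] [545.2, 424.4, 62.4, 64.7, 86.9]
T 358 238 178.5 [662.7, 91.4, 46.9, 40.7, 39.5] [652.4, 89.0, 45.6, 39.6, 39.5]
```

The oblong pot is seated: TCP 54.2 mm at contact against 50.2 mm when picked up, i.e. the 4 mm floor. The large saucer is too close to the plant's leaves and the box for the gripper body, so I'll hook its near wall from inside with one finger and drag it into the open.

Run:
```python
from h import *
plan((.60,.22,.22,70,6),(.555,.395,.20,0,8),(.555,.395,.20,0,1),(.555,.395,.032,0,6))
```

```text
[[2.7, 0.7, 0.1], [2.7, 0.2, 0.1], [2.7, -0.3, 0.1], [2.6, -0.7, 0.1], [2.5, -1.2, 0.1], [2.2, -1.6, 0.1]] [np.float64(0.17), np.float64(0.17), np.float64(0.17), np.float64(0.17), np.float64(0.18), np.float64(0.17)]
[[1.9, -1.3, 0.2], [1.7, -1.5, 0.3], [1.4, -1.8, 0.2], [1.1, -1.9, 0.3], [0.8, -2.1, 0.2], [0.5, -2.2, 0.3], [0.1, -2.3, 0.2], [-0.2, -2.2, 0.3]] [np.float64(0.15), np.float64(0.15), np.float64(0.15), np.float64(0.15), np.float64(0.16), np.float64(0.15), np.float64(0.16), np.float64(0.15)]
[[0.0, -0.0, -0.0]] [np.float64(0.0)]
[[0.0, -0.0, 2.8], [0.0, -0.0, 2.8], [0.0, -0.0, 2.8], [0.0, -0.0, 2.8], [0.0, -0.0, 2.8], [0.0, -0.0, 2.8]] [np.float64(0.0), np.float64(0.0), np.float64(0.0), np.float64(0.0), np.float64(0.0), np.float64(0.0)]
```

>>> {"op": "apply_moves", "data": {
  "delta_pos": [
    [2.7,0.7,0.1],
    [2.7,0.2,0.1],
    [2.7,-0.3,0.1],
    [2.6,-0.7,0.1],
    [2.5,-1.2,0.1],
    [2.2,-1.6,0.1]
  ],
  "twist": [0.17,0.17,0.17,0.17,0.18,0.17],
  "gripper": 5
}}

```text
t: 22.72
tool_pos: [0.5974, 0.2202, 0.2157]
orientation: [-2.575, -1.798, 0.005]
force: [-0.1, -0.6, 0.4]
opening: 0.05
gripper_force: 0.0
```

>>> {"op": "apply_moves", "data": {
  "delta_pos": [
    [1.9,-1.3,0.2],
    [1.7,-1.5,0.3],
    [1.4,-1.8,0.2],
    [1.1,-1.9,0.3],
    [0.8,-2.1,0.2],
    [0.5,-2.2,0.3],
    [0.1,-2.3,0.2],
    [-0.2,-2.2,0.3]
  ],
  "twist": [0.15,0.15,0.15,0.15,0.16,0.15,0.16,0.15]
}}

```text
t: 23.72
tool_pos: [0.5528, 0.3948, 0.1957]
orientation: [3.14, -0.0, -0.004]
force: [1.3, -0.2, -0.2]
opening: 0.05
gripper_force: 0.0
```

Run:
```python
from h import *
for _ in range(2):
    s=robot.read_state(); print(s['tool_pos'],np.degrees(psi_of(s)),s['opening']); T=cam('top')
for u,v,a,hq in hulls(T,60,(150,150,330,290)): print('T',round(u*1.25),round(v*1.25),a,rect_on(T,hq,.016))
plan((.555,.395,.10,0,3),(.555,.395,.032,0,4))
```

```text
[0.55277576 0.39480621 0.19565178] -0.014284232352513807 0.049974520819333706
[0.55146059 0.39716952 0.19503286] -0.3597767126785877 0.05004294481904138
T 266 312 219.5 [472.8, 305.6, 51.9, 48.9, 3.5]
T 316 273 426.5 [573.2, 187.4, 64.6, 69.8, 40.5]
T 366 236 426.5 [670.2, 68.8, 57.0, 87.8, 32.3]
[[0.1, 0.0, 3.2], [0.1, 0.0, 3.2], [0.1, 0.1, 3.1]] [np.float64(0.0), np.float64(0.0), np.float64(0.01)]
[[-0.0, -0.0, 1.7], [-0.0, -0.0, 1.7], [-0.0, -0.0, 1.7], [-0.0, -0.0, 1.7]] [np.float64(-0.0), np.float64(-0.0), np.float64(-0.0), np.float64(-0.0)]
```

>>> {"op": "apply_moves", "data": {
  "delta_pos": [
    [0.1,0,3.2],
    [0.1,0,3.2],
    [0.1,0.1,3.1],
    [0,0,1.7],
    [0,0,1.7],
    [0,0,1.7],
    [0,0,1.6],
    [0,0,0]
  ],
  "twist": [0,0,0,0,0,0,0,0]
}}

```text
t: 24.82
tool_pos: [0.5559, 0.393, 0.0337]
orientation: [3.14, 0.008, -0.004]
force: [-0.2, 0.4, -0.2]
opening: 0.0501
gripper_force: 0.0
```

Run:
```python
from h import *
s=robot.read_state(); print(s['tool_pos'],np.degrees(psi_of(s)),s['force'])
```

```text
[0.55586555 0.39303889 0.03371451] 0.28986944994045405 [-0.15884236  0.44705733 -0.18142189]
```

>>> {"op": "apply_moves", "data": {
  "delta_pos": [
    [0,1.0,0],
    [0,1.3,0],
    [0,1.3,0],
    [0,1.3,0],
    [0,1.3,0],
    [0,1.3,0],
    [0,1.3,0],
    [0,0,0]
  ],
  "twist": [0,0,0,0,0,0,0,0]
}}

```text
t: 25.82
tool_pos: [0.5574, 0.3045, 0.0355]
orientation: [3.141, 0.006, -0.001]
force: [-0.3, -0.5, 1.0]
opening: 0.05
gripper_force: 0.0
```

>>> {"op": "apply_moves", "data": {
  "delta_pos": [
    [0,-0.3,0],
    [0,0,-3],
    [-1,0,-5],
    [-5,3,-4],
    [-5,3,-4],
    [-5,2,-4],
    [0,0,0]
  ],
  "twist": [0,0,0,0,0,0,0]
}}

```text
t: 26.7
tool_pos: [0.4128, 0.2371, 0.2286]
orientation: [-3.138, -0.009, -0.013]
force: [0.3, 0.3, -0.0]
opening: 0.0501
gripper_force: 0.0
```

Run:
```python
from h import *
for _ in range(2):
    s=robot.read_state(); print(s['tool_pos'],np.degrees(psi_of(s)),s['opening'],s['force']); T=cam('top')
for u,v,a,hq in hulls(T,60,(150,150,330,290)): print('T',round(u*1.25),round(v*1.25),a,rect_on(T,hq,.016))
c=snap('wrist','w10')
for u,v,a,hq in hulls(c,300): print(round(u*1.25),round(v*1.25),a,rect_on(c,hq,.016),rect_on(c,hq,.056))
```

```text
[0.4127653  0.23708517 0.22858752] 0.3375225759740711 0.05009096609057127 [ 0.34889182  0.30203171 -0.03090624]
[0.41320098 0.23712039 0.22626143] 0.32677100361287537 0.05017475237236991 [ 0.1364418  -0.73161609 -0.24764547]
T 317 274 418.5 [568.9, 186.0, 66.3, 67.4, 34.4]
T 367 236 478.0 [672.6, 68.8, 60.5, 88.1, 39.8]
449 182 2554.0 [455.3, 192.8, 64.4, 68.6, 31.3] [458.3, 198.1, 57.0, 60.8, 31.3]
320 162 917.5 [473.5, 314.8, 46.8, 32.2, 11.8] [474.5, 306.1, 41.4, 28.6, 11.8]
272 69 2788.5 [555.1, 353.8, 64.1, 65.8, 16.7] [546.7, 340.6, 56.7, 58.3, 16.7]
454 51 2597.0 [570.7, 190.5, 54.0, 57.2, 37.5] [560.5, 196.0, 47.8, 50.7, 37.5]
```

Run:
```python
from h import *
plan((.4583,.1977,.14,0,4),(.4583,.1977,.054,0,4))
```

```text
[[1.1, 1.0, 2.1], [1.1, 1.0, 2.1], [1.2, 1.0, 2.1], [1.1, 0.9, 2.0]] [np.float64(0.0), np.float64(0.0), np.float64(0.0), np.float64(0.01)]
[[0.0, 0.0, 2.2], [0.0, 0.0, 2.1], [0.0, 0.0, 2.2], [0.0, 0.0, 2.1]] [np.float64(-0.0), np.float64(-0.0), np.float64(-0.0), np.float64(-0.0)]
```

>>> {"op": "apply_moves", "data": {
  "delta_pos": [
    [1.1,1.0,2.1],
    [1.1,1.0,2.1],
    [1.2,1.0,2.1],
    [1.1,0.9,2.0],
    [0,0,0],
    [0,0,0]
  ],
  "twist": [0,0,0,0,0,0],
  "gripper": 8.4
}}

```text
t: 27.6
tool_pos: [0.4577, 0.1978, 0.14]
orientation: [3.141, 0.007, -0.003]
force: [1.4, -0.3, 0.5]
opening: 0.084
gripper_force: 0.0
```

Run:
```python
from h import *
for _ in range(2):
    s=robot.read_state(); print(s['tool_pos'],np.degrees(psi_of(s)),s['opening'],s['force']); c=cam('wrist')
pickle.dump(c,open('w11.pkl','wb'))
for u,v,a,hq in hulls(c,300): print(round(u*1.25),round(v*1.25),a,rect_on(c,hq,.016),rect_on(c,hq,.056))
m=cv2.inRange(cv2.cvtColor(c['frame'],cv2.COLOR_RGB2HSV),(35,80,40),(85,255,255));ys,xs=np.nonzero(m);print('green',xs.mean(),ys.mean(),onz(c,xs.mean(),ys.mean(),.075))
```

```text
[0.45769963 0.19778504 0.13995758] 0.2709016699092328 0.08402519831676922 [ 1.38089245 -0.2523518   0.46812077]
[0.45798278 0.19798355 0.14066874] 0.29215053557174525 0.08396998530454906 [0.09645293 0.11068419 0.0774116 ]
405 253 3457.0 [455.8, 194.6, 70.0, 55.2, 78.2] [466.5, 195.4, 59.5, 46.9, 78.2]
258 221 2384.5 [476.6, 304.8, 49.8, 54.0, 36.5] [484.1, 289.0, 42.3, 45.9, 36.5]
183 109 4616.0 [556.1, 352.6, 71.0, 63.3, 88.2] [551.7, 329.6, 60.3, 53.7, 88.2]
415 88 5133.0 [568.7, 190.5, 59.8, 61.8, 38.1] [562.3, 191.9, 50.8, 52.5, 38.1]
green 322.896813353566 216.4274152756702 [0.45873744 0.196822   0.075     ]
```

>>> {"op": "apply_moves", "data": {
  "delta_pos": [
    [0,0.1,2.2],
    [0,0,2.2],
    [0,0,2.2],
    [0,0,2.0],
    [0,0,0]
  ],
  "twist": [0,0,0,0,0]
}}

```text
t: 28.32
tool_pos: [0.4568, 0.1966, 0.0539]
orientation: [3.141, 0.008, -0.003]
force: [-1.0, 0.5, 0.2]
opening: 0.084
gripper_force: 0.0
```

>>> {"op": "apply_moves", "data": {
  "delta_pos": [
    [0,0,0],
    [0,0,0],
    [0,0,0],
    [0,0,0],
    [0,0,0]
  ],
  "twist": [0,0,0,0,0],
  "gripper": 5,
  "squeeze": 25
}}

```text
t: 28.95
tool_pos: [0.4588, 0.1967, 0.0557]
orientation: [-3.141, -0.007, -0.003]
force: [-2.3, -0.2, 6.2]
opening: 0.0614
gripper_force: 25.0
```

Run:
```python
from h import *
s=robot.read_state(); print(s['tool_pos'],np.degrees(psi_of(s)),s['opening'],s['gripper_force'],s['force']); p=s['tool_pos']
plan((p[0],p[1],.16,0,3),(.42,.353,.20,0,5))
```

```text
[0.4587594  0.19668418 0.05573912] 0.27232596829856914 0.06139920916889058 25.00099539756775 [-2.25544852 -0.16498864  6.17863218]
[[0.0, 0.0, -3.5], [0.0, 0.0, -3.5], [0.0, 0.0, -3.4]] [np.float64(0.0), np.float64(0.0), np.float64(0.0)]
[[-0.8, -3.1, -0.8], [-0.8, -3.1, -0.8], [-0.7, -3.1, -0.8], [-0.8, -3.2, -0.8], [-0.7, -3.1, -0.8]] [np.float64(0.0), np.float64(0.0), np.float64(0.0), np.float64(0.0), np.float64(0.0)]
```

>>> {"op": "apply_moves", "data": {
  "delta_pos": [
    [0,0,-3.5],
    [0,0,-3.5],
    [0,0,-3.4],
    [0,0,0]
  ],
  "twist": [0,0,0,0]
}}

```text
t: 29.45
tool_pos: [0.4599, 0.1971, 0.1617]
orientation: [-3.14, -0.008, -0.009]
force: [-0.4, 0.0, -2.7]
opening: 0.0614
gripper_force: 25.0
```

Run:
```python
from h import *
for _ in range(2):
    s=robot.read_state(); print(s['tool_pos'],np.degrees(psi_of(s)),s['opening'],s['force']); c=cam('wrist')
p=s['tool_pos']; pickle.dump(c,open('w12.pkl','wb'))
for u,v,a,hq in hulls(c,300): print(round(u*1.25),round(v*1.25),a,rect_on(c,hq,.016),rect_on(c,hq,p[2]+.0003))
plan((.5553,.3535,.16,0,6),(.5553,.3535,.095,0,3))
```

```text
[0.45993432 0.19714747 0.16174751] 0.2738066936540994 0.061369051282898206 [-0.39149528  0.02267895 -2.71157668]
[0.45873063 0.19673945 0.1595563 ] 0.2739854374334403 0.06120920836473793 [-0.413332    0.13332813 -2.06759328]
399 299 7165.5 [415.1, 198.5, 87.7, 124.1, 0.4] [471.6, 198.4, 43.4, 61.4, 0.4]
255 224 1076.5 [471.3, 315.2, 45.3, 29.3, 24.1] [499.4, 256.2, 22.4, 14.5, 24.1]
181 113 2294.0 [557.0, 366.4, 41.6, 59.2, 85.1] [541.9, 281.6, 20.6, 29.3, 85.1]
217 116 1744.5 [554.4, 333.9, 31.5, 62.9, 84.8] [540.6, 265.5, 15.6, 31.1, 84.8]
410 97 3858.0 [567.1, 191.3, 57.6, 55.9, 37.9] [546.8, 194.9, 28.5, 27.7, 37.9]
[[1.6, -2.6, -0.0], [1.6, -2.6, -0.0], [1.7, -2.6, -0.0], [1.6, -2.6, -0.1], [1.7, -2.6, -0.0], [1.6, -2.7, -0.1]] [np.float64(0.0), np.float64(0.0), np.float64(0.0), np.float64(0.0), np.float64(0.0), np.float64(0.0)]
[[0.0, 0.0, 2.2], [0.0, 0.0, 2.2], [0.0, 0.0, 2.1]] [np.float64(0.0), np.float64(0.0), np.float64(0.0)]
```

>>> {"op": "apply_moves", "data": {
  "delta_pos": [
    [1.6,-2.6,0],
    [1.6,-2.6,0],
    [1.7,-2.6,0],
    [1.6,-2.6,-0.1],
    [1.7,-2.6,0],
    [1.6,-2.7,-0.1],
    [0,0,2.2],
    [0,0,0]
  ],
  "twist": [0,0,0,0,0,0,0,0]
}}

```text
t: 30.55
tool_pos: [0.5522, 0.352, 0.1331]
orientation: [3.137, 0.008, -0.012]
force: [-0.5, -0.7, -2.2]
opening: 0.0614
gripper_force: 25.0
```

Run:
```python
from h import *
for _ in range(3):
    s=robot.read_state(); print(s['tool_pos'],np.degrees(psi_of(s)),s['opening'],s['force']); c=cam('wrist')
p=s['tool_pos']; pickle.dump(c,open('w13.pkl','wb'))
for u,v,a,hq in hulls(c,150): print(round(u*1.25),round(v*1.25),a,rect_on(c,hq,.016),rect_on(c,hq,p[2]+.0003))
# column profile of mask at image centre col, rows 100..260 (top of saucer / pot edges)
m=cv2.inRange(cv2.cvtColor(c['frame'],cv2.COLOR_RGB2HSV),*map(np.array,TC))
for col in(300,320,340): 
    r=np.nonzero(m[:,col])[0]; e=np.nonzero(np.diff(m[:,col].astype(int)))[0]; print(col,e.tolist())
for row in range(150,260,12): print(row,np.nonzero(np.diff(m[row].astype(int)))[0].tolist())
```

```text
[0.55217258 0.3520489  0.13309189] 0.28072258716522286 0.06142179145579503 [-0.54975138 -0.73369997 -2.21443124]
[0.55292622 0.35222561 0.13488046] 0.25926569986471304 0.061448081151046156 [-0.57012103 -0.11989527 -1.34866652]
[0.55374728 0.35256427 0.13648035] 0.24924499078997908 0.06147993253336813 [ 0.07141414 -0.33119096 -1.56540878]
398 281 9865.0 [534.1, 353.2, 114.9, 113.6, 89.7] [575.1, 353.9, 61.8, 61.1, 89.7]
613 224 4570.5 [571.3, 195.0, 68.5, 64.2, 38.0] [595.1, 268.7, 36.9, 34.6, 38.0]
766 104 4216.5 [664.1, 97.2, 80.5, 68.6, 12.3] [645.1, 216.1, 43.3, 36.9, 12.3]
300 [162, 164, 196, 217]
320 [157, 183, 191, 213]
340 [166, 217]
150 [477, 514]
162 [300, 332, 459, 478, 479, 521]
174 [291, 295, 315, 346, 444, 527]
186 [284, 291, 328, 351, 452, 466, 495, 524, 525, 534]
198 [283, 294, 297, 305, 306, 351, 460, 465, 469, 473, 501, 522]
210 [284, 352, 468, 472, 476, 482, 484, 499]
222 [273, 290, 347, 363, 478, 480]
234 [266, 276, 360, 370]
246 [262, 271, 367, 375]
258 [260, 268, 369, 376]
```

Run:
```python
from h import *
c=load('w13')
print('saucer far',onz(c,317,157.5,.016),'L',onz(c,283.5,200,.016),'R',onz(c,351.5,200,.016))
z=.136
print('pot',onz(c,260.5,256,z),onz(c,376,256,z), onz(c,260.5,264,z))
m=cv2.inRange(cv2.cvtColor(c['frame'],cv2.COLOR_RGB2HSV),*map(np.array,TC))
for row in range(262,300,4): print(row,np.nonzero(np.diff(m[row].astype(int)))[0].tolist())
print(robot.read_state()['tool_pos'])
```

```text
saucer far [0.59132922 0.35611071 0.016     ] L [0.55192977 0.38698617 0.016     ] R [0.55223046 0.32406309 0.016     ]
pot [0.55372317 0.3851639  0.136     ] [0.5540149  0.32402519 0.136     ] [0.5490395  0.38540081 0.136     ]
262 [260, 268, 369, 372, 375, 377]
266 [261, 269, 369, 372, 374, 376]
270 [262, 269, 371, 376]
274 []
278 []
282 []
286 []
290 []
294 []
298 []
[0.55448723 0.35294121 0.13780348]
```

>>> {"op": "apply_moves", "data": {
  "delta_pos": [
    [0.2,-0.1,1.5],
    [0,0,1.5],
    [0,0,1.5],
    [0,0,1.5],
    [0,0,1.0],
    [0,0,0],
    [0,0,0],
    [0,0,0]
  ],
  "twist": [0,0,0,0,0,0,0,0]
}}

```text
t: 31.7
tool_pos: [0.5577, 0.3553, 0.0696]
orientation: [-3.141, -0.008, -0.002]
force: [0.3, 0.5, -0.8]
opening: 0.0612
gripper_force: 25.0
```

Run:
```python
from h import *
s=robot.read_state(); print(s['tool_pos'],np.degrees(psi_of(s)),s['opening'],s['force'])
```

```text
[0.5577273  0.35529407 0.06957384] 0.2788477340224961 0.06115209557547403 [ 0.27616456  0.4796947  -0.84328303]
```

>>> {"op": "apply_moves", "data": {
  "delta_pos": [
    [0,0,0.4],
    [0,0,0.3],
    [0,0,0.3],
    [0,0,0],
    [0,0,0]
  ],
  "twist": [0,0,0,0,0]
}}

```text
t: 32.33
tool_pos: [0.5575, 0.355, 0.0598]
orientation: [-3.141, -0.008, -0.001]
force: [-3.6, -1.8, 5.8]
opening: 0.0611
gripper_force: 25.0
```

>>> {"op": "apply_moves", "data": {
  "delta_pos": [
    [0,0,0],
    [0,0,0],
    [0,0,0],
    [0,0,-3],
    [0,0,-4],
    [0,0,-4],
    [-5,2,-2],
    [-5,2,0]
  ],
  "twist": [0,0,0,0,0,0,0,0],
  "gripper": 8.4
}}

```text
t: 33.33
tool_pos: [0.4577, 0.3147, 0.1908]
orientation: [-3.14, -0.007, -0.005]
force: [-0.5, 0.1, 1.4]
opening: 0.0839
gripper_force: 0.0
```

>>> {"op": "apply_moves", "data": {
  "delta_pos": [
    [-3,1,0],
    [0,0,0],
    [0,0,0]
  ],
  "twist": [0,0,0],
  "gripper": 6.8
}}

```text
t: 33.7
tool_pos: [0.4281, 0.3046, 0.189]
orientation: [-3.141, -0.008, -0.002]
force: [0.5, 0.3, -0.7]
opening: 0.0679
gripper_force: 0.0
```

Run:
```python
from h import *
for _ in range(2):
    s=robot.read_state(); print(s['tool_pos'],np.degrees(psi_of(s)),s['opening'],s['force']); c=cam('wrist')
pickle.dump(c,open('w14.pkl','wb')); T=cam('top')
for u,v,a,hq in hulls(c,300): print(round(u*1.25),round(v*1.25),a,rect_on(c,hq,.016),rect_on(c,hq,.060))
for u,v,a,hq in hulls(T,60,(150,150,330,290)): print('T',round(u*1.25),round(v*1.25),a,rect_on(T,hq,.016))
```

```text
[0.42814617 0.30463528 0.18902819] 0.27708378199565276 0.06792853296196694 [ 0.51399626  0.31688316 -0.6850383 ]
[0.42833165 0.30463993 0.18893233] 0.2651660587836944 0.06814347211788366 [-0.09465246  0.77057783 -0.55270547]
399 178 1696.5 [475.2, 306.4, 48.2, 49.2, 36.3] [478.2, 306.4, 41.5, 42.3, 36.3]
338 78 3610.5 [551.9, 355.1, 59.5, 68.9, 33.6] [544.2, 348.2, 51.2, 59.2, 33.6]
541 66 3897.0 [567.0, 192.4, 59.6, 66.1, 37.0] [557.2, 208.4, 51.2, 56.9, 37.0]
T 316 274 398.5 [571.2, 188.1, 60.8, 67.9, 38.6]
T 367 236 476.0 [672.0, 68.3, 61.0, 87.9, 38.2]
```

Run:
```python
from h import *
plan((.4755,.3065,.10,0,3),(.4755,.3065,.0295,0,4))
```

```text
[[1.6, -0.1, 3.0], [1.6, -0.0, 2.9], [1.5, -0.1, 3.0]] [np.float64(0.0), np.float64(0.0), np.float64(0.0)]
[[0.0, 0.0, 1.8], [0.0, 0.0, 1.7], [0.0, 0.0, 1.8], [0.0, 0.0, 1.7]] [np.float64(0.0), np.float64(0.0), np.float64(0.0), np.float64(0.0)]
```

>>> {"op": "apply_moves", "data": {
  "delta_pos": [
    [1.6,-0.1,3.0],
    [1.6,0,2.9],
    [1.5,-0.1,3.0],
    [0,0,1.8],
    [0,0,1.7],
    [0,0,1.8],
    [0,0,1.7],
    [0,0,0]
  ],
  "twist": [0,0,0,0,0,0,0,0]
}}

```text
t: 34.85
tool_pos: [0.4731, 0.306, 0.0279]
orientation: [3.14, 0.008, -0.004]
force: [-0.4, -0.1, 0.3]
opening: 0.0682
gripper_force: 0.0
```

>>> {"op": "apply_moves", "data": {
  "delta_pos": [
    [0,0,0],
    [0,0,0],
    [0,0,0],
    [0,0,0],
    [0,0,0]
  ],
  "twist": [0,0,0,0,0],
  "gripper": 4,
  "squeeze": 15
}}

```text
t: 35.48
tool_pos: [0.4751, 0.3069, 0.0306]
orientation: [-3.141, -0.007, -0.002]
force: [-0.1, 0.3, 5.7]
opening: 0.0506
gripper_force: 15.0
```

Run:
```python
from h import *
s=robot.read_state(); print(s['tool_pos'],np.degrees(psi_of(s)),s['opening'],s['gripper_force'],s['force']); p=s['tool_pos']
plan((p[0],p[1],.16,0,3),(.50,.05,.20,55,8),(.573,-.240,.20,90,8),(.573,-.240,.09,90,4))
```

```text
[0.47512191 0.30693801 0.0306263 ] 0.27239975889733187 0.050590478043437664 14.999745301902294 [-0.14038717  0.28516524  5.68960971]
[[0.0, 0.0, -4.3], [0.0, 0.0, -4.3], [0.0, 0.0, -4.3]] [np.float64(0.0), np.float64(0.0), np.float64(0.0)]
[[0.3, 3.2, -0.5], [-0.1, 3.2, -0.5], [-0.5, 3.2, -0.5], [-0.9, 3.1, -0.5], [-1.2, 3.0, -0.5], [-1.6, 2.8, -0.5], [-1.9, 2.6, -0.5], [-2.1, 2.4, -0.5]] [np.float64(-0.12), np.float64(-0.12), np.float64(-0.12), np.float64(-0.12), np.float64(-0.12), np.float64(-0.12), np.float64(-0.12), np.float64(-0.12)]
[[-2.5, 2.8, -0.0], [-2.7, 2.6, -0.0], [-2.9, 2.4, -0.0], [-3.0, 2.2, -0.0], [-3.2, 1.9, -0.0], [-3.3, 1.7, -0.0], [-3.5, 1.5, -0.0], [-3.6, 1.2, -0.0]] [np.float64(-0.08), np.float64(-0.08), np.float64(-0.07), np.float64(-0.08), np.float64(-0.07), np.float64(-0.08), np.float64(-0.07), np.float64(-0.08)]
[[0.0, -0.0, 2.7], [0.0, -0.0, 2.8], [0.0, -0.0, 2.7], [0.0, -0.0, 2.8]] [np.float64(0.0), np.float64(0.0), np.float64(0.0), np.float64(0.0)]
```

>>> {"op": "apply_moves", "data": {
  "delta_pos": [
    [0,0,-4.3],
    [0,0,-4.3],
    [0,0,-4.3],
    [0,0,0]
  ],
  "twist": [0,0,0,0]
}}

```text
t: 35.98
tool_pos: [0.4769, 0.3078, 0.1633]
orientation: [-3.138, -0.008, -0.011]
force: [0.5, -0.5, -0.1]
opening: 0.0509
gripper_force: 15.0
```

>>> {"op": "apply_moves", "data": {
  "delta_pos": [
    [0.3,3.2,-0.5],
    [-0.1,3.2,-0.5],
    [-0.5,3.2,-0.5],
    [-0.9,3.1,-0.5],
    [-1.2,3.0,-0.5],
    [-1.6,2.8,-0.5],
    [-1.9,2.6,-0.5],
    [-2.1,2.4,-0.5]
  ],
  "twist": [-0.12,-0.12,-0.12,-0.12,-0.12,-0.12,-0.12,-0.12]
}}

```text
t: 36.98
tool_pos: [0.4985, 0.0493, 0.1972]
orientation: [-2.779, -1.462, 0.003]
force: [-0.2, 0.3, -1.3]
opening: 0.0506
gripper_force: 15.0
```

>>> {"op": "apply_moves", "data": {
  "delta_pos": [
    [-2.5,2.8,0],
    [-2.7,2.6,0],
    [-2.9,2.4,0],
    [-3.0,2.2,0],
    [-3.2,1.9,0],
    [-3.3,1.7,0],
    [-3.5,1.5,0],
    [-3.6,1.2,0]
  ],
  "twist": [-0.08,-0.08,-0.07,-0.08,-0.07,-0.08,-0.07,-0.08]
}}

```text
t: 37.98
tool_pos: [0.572, -0.2417, 0.1967]
orientation: [-2.213, -2.227, 0.001]
force: [1.0, 0.9, -0.7]
opening: 0.0503
gripper_force: 15.0
```

Run:
```python
from h import *
for _ in range(3):
    s=robot.read_state(); print(s['tool_pos'],np.degrees(psi_of(s)),s['opening'],s['force']); c=cam('wrist')
plan((.573,-.240,.09,90,4),(.573,-.240,.066,90,2))
pickle.dump(c,open('w15.pkl','wb'))
for u,v,a,hq in hulls(c,150): print(round(u*1.25),round(v*1.25),a,rect_on(c,hq,s['tool_pos'][2]-.015))
# board edges
w=load('w15')
```

```text
[ 0.5720274  -0.2417077   0.19669841] 90.36637856829144 0.05034597891082086 [ 1.0226485   0.93364035 -0.69522835]
[ 0.57217781 -0.24603885  0.19662438] 90.48070480104634 0.05086899314150021 [-3.22649706 -1.16058809  0.51195724]
[ 0.57189349 -0.24392747  0.19650654] 90.16623302138392 0.050786091845953715 [-1.04650632 -0.41411299 -1.00954252]
[[0.1, 0.0, 2.7], [0.0, 0.0, 2.7], [0.1, 0.1, 2.6], [0.0, 0.0, 2.7]] [np.float64(0.0), np.float64(0.0), np.float64(0.0), np.float64(0.0)]
[[0.0, 0.0, 1.2], [0.0, 0.0, 1.2]] [np.float64(0.0), np.float64(0.0)]
286 303 282.5 [518.4, -240.7, 15.7, 9.5, 61.0]
283 272 262.0 [519.1, -225.5, 12.2, 9.4, 54.8]
402 265 13090.0 [573.5, -225.8, 66.5, 74.1, 89.1]
415 191 1465.0 [578.0, -188.5, 6.4, 69.1, 89.4]
```

Run:
```python
from h import *
c=load('w15'); z=robot.read_state()['tool_pos'][2]; print(robot.read_state()['tool_pos'])
save(c,'w15.png',(190,120,450,300),3)
for lo in((0,165,120),(0,165,150),(0,165,180)):
  for u,v,a,hq in hulls(c,600,(250,120,400,330),lo): print(lo,round(u*1.25),round(v*1.25),a,rect_on(c,hq,z-.015),rect_on(c,hq,.042))
```

```text
[ 0.57173691 -0.24209858  0.19653651]
(0, 165, 120) 395 280 7856.5 [570.5, -227.4, 50.4, 65.8, 3.9] [569.6, -275.7, 95.5, 124.6, 3.9]
(0, 165, 150) 402 296 4756.0 [572.9, -236.2, 41.0, 50.8, 67.7] [574.2, -292.5, 77.7, 96.2, 67.7]
(0, 165, 180) 402 288 3544.0 [574.5, -232.1, 31.3, 50.6, 68.9] [577.3, -284.7, 59.4, 95.7, 68.9]
```

View pics/w15.png

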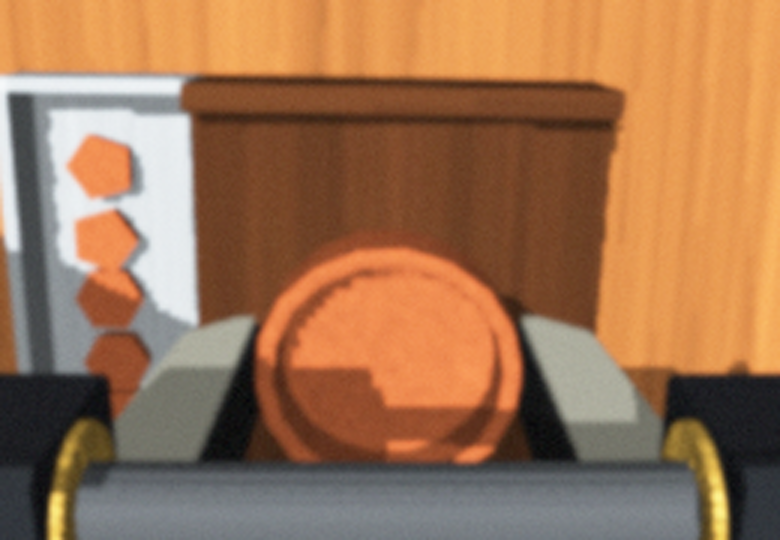

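Crop: small saucer held level (rim at cols 257–523, far edge at row 247); shards in the tray on the left; lip inner edge at row 120. I compute the offsets from these pixels.

Run:
```python
from h import *
c=load('w15')
g=lambda u,v,z: np.round(onz(c,u/3+190,v/3+120,z),4)
for z in(.182,.176): print('far',g(390,247,z),'L',g(257,370,z),'R',g(523,370,z))
print('lip inner',g(400,125,.03),'board edges',g(197,250,.03),g(602,250,.03),'lip outer top',g(400,80,.042))
```

```text
far [ 0.5717 -0.2158  0.182 ] L [ 0.5464 -0.2403  0.182 ] R [ 0.5972 -0.2401  0.182 ]
far [ 0.5717 -0.2175  0.176 ] L [ 0.5454 -0.2429  0.176 ] R [ 0.5982 -0.2426  0.176 ]
lip inner [ 0.5753 -0.213   0.03  ] board edges [ 0.5017 -0.2588  0.03  ] [ 0.6492 -0.2582  0.03  ] lip outer top [ 0.5751 -0.1964  0.042 ]
```

>>> {"op": "apply_moves", "data": {
  "delta_pos": [
    [0.1,0,2.7],
    [0,0,2.7],
    [0,0,2.7],
    [0,0,2.5],
    [0,0,1.4],
    [0,0,0.9],
    [0,0,0],
    [0,0,0]
  ],
  "twist": [0,0,0,0,0,0,0,0]
}}

```text
t: 39.12
tool_pos: [0.5732, -0.2401, 0.0707]
orientation: [2.216, 2.225, 0.001]
force: [-0.2, -0.0, -0.5]
opening: 0.0504
gripper_force: 15.0
```

Run:
```python
from h import *
s=robot.read_state(); print(s['tool_pos'],np.degrees(psi_of(s)),s['opening'],s['force'])
```

```text
[ 0.57320003 -0.24008607  0.07069136] 90.2246978956881 0.050448232715787425 [-1.76239136e-01 -3.99138590e-04 -5.48954102e-01]
```

>>> {"op": "apply_moves", "data": {
  "delta_pos": [
    [-0.2,0,0.3],
    [0,0,0.3],
    [0,0,0.2],
    [0,0,0],
    [0,0,0]
  ],
  "twist": [0,0,0,0,0]
}}

```text
t: 39.75
tool_pos: [0.5726, -0.2418, 0.0616]
orientation: [-2.217, -2.226, -0.0]
force: [0.1, 0.3, -1.0]
opening: 0.0507
gripper_force: 15.0
```

>>> {"op": "apply_moves", "data": {
  "delta_pos": [
    [0,0,0.1],
    [0,0,0],
    [0,0,0]
  ],
  "twist": [0,0,0]
}}

```text
t: 40.12
tool_pos: [0.5726, -0.2418, 0.0607]
orientation: [2.217, 2.226, 0.0]
force: [0.1, 0.2, -0.5]
opening: 0.0506
gripper_force: 15.0
```

>>> {"op": "apply_moves", "data": {
  "delta_pos": [
    [0,0,0],
    [0,0,0],
    [0,0,0],
    [0,0,0],
    [0,0,-3],
    [0,0,-5],
    [0,0,-5],
    [0,0,-4]
  ],
  "twist": [0,0,0,0,0,0,0,0],
  "gripper": 6.8
}}

```text
t: 41.12
tool_pos: [0.5729, -0.242, 0.2332]
orientation: [2.216, 2.224, 0.001]
force: [0.2, 0.6, -0.2]
opening: 0.0677
gripper_force: 0.0
```

Run:
```python
from h import *
s=robot.read_state(); print(s['tool_pos'],np.degrees(psi_of(s)),s['opening'],s['force'])
plan((.54,.02,.23,70,8),(.53,.13,.20,37.5,5))
```

```text
[ 0.57288763 -0.24201111  0.23324357] 90.22680763015327 0.06769406591662346 [ 0.22159124  0.58126873 -0.19473266]
[[3.3, -0.4, 0.0], [3.3, -0.5, 0.0], [3.2, -0.7, 0.1], [3.2, -0.8, 0.0], [3.2, -0.9, 0.1], [3.1, -1.1, 0.0], [3.0, -1.2, 0.1], [3.0, -1.4, 0.0]] [np.float64(0.04), np.float64(0.04), np.float64(0.05), np.float64(0.04), np.float64(0.05), np.float64(0.04), np.float64(0.05), np.float64(0.04)]
[[2.0, -0.9, 0.6], [1.9, -1.2, 0.6], [1.7, -1.4, 0.6], [1.6, -1.5, 0.6], [1.4, -1.8, 0.6]] [np.float64(0.11), np.float64(0.12), np.float64(0.11), np.float64(0.12), np.float64(0.11)]
```

>>> {"op": "apply_moves", "data": {
  "delta_pos": [
    [3.3,-0.4,0],
    [3.3,-0.5,0],
    [3.2,-0.7,0.1],
    [3.2,-0.8,0],
    [3.2,-0.9,0.1],
    [3.1,-1.1,0],
    [3.0,-1.2,0.1],
    [3.0,-1.4,0]
  ],
  "twist": [0.04,0.04,0.05,0.04,0.05,0.04,0.05,0.04],
  "gripper": 7.8
}}

```text
t: 42.12
tool_pos: [0.5399, 0.0211, 0.2277]
orientation: [2.572, 1.804, 0.0]
force: [-0.1, -0.6, 0.3]
opening: 0.0781
gripper_force: 0.0
```

>>> {"op": "apply_moves", "data": {
  "delta_pos": [
    [2.0,-0.9,0.6],
    [1.9,-1.2,0.6],
    [1.7,-1.4,0.6],
    [1.6,-1.5,0.6],
    [1.4,-1.8,0.6],
    [0,0,0],
    [0,0,0]
  ],
  "twist": [0.11,0.12,0.11,0.12,0.11,0,0]
}}

```text
t: 43.0
tool_pos: [0.5298, 0.1303, 0.1979]
orientation: [2.973, 1.014, 0.0]
force: [-0.2, -1.3, -0.4]
opening: 0.0783
gripper_force: 0.0
```

Run:
```python
from h import *
for _ in range(2):
    s=robot.read_state(); print(s['tool_pos'],np.degrees(psi_of(s)),s['opening'],s['force']); c=cam('wrist')
pickle.dump(c,open('w16.pkl','wb'))
for u,v,a,hq in hulls(c,300): print(round(u*1.25),round(v*1.25),a,rect_on(c,hq,.016),saucer(c,hq,(60,60)))
plan((.5695,.1905,.10,38,4),(.5695,.1905,.029,38,4))
```

```text
[0.52983811 0.13032217 0.19785193] 37.64753630154212 0.07825900767202293 [-0.22838398 -1.26845429 -0.35199191]
[0.52992752 0.13010592 0.19793995] 37.59571900124077 0.07820703329864218 [ 0.0284049  -1.45189611  0.81370697]
374 154 3200.5 [569.8, 190.2, 59.9, 62.2, 38.0] (array([569.7, 190.4]), array([59.9, 62.2, 38. ]))
561 146 4413.5 [675.2, 66.5, 52.3, 100.8, 39.6] (array([688.1,  50.7]), array([ 52.3, 100.8,  39.6]))
200 47 3825.5 [552.7, 360.6, 70.2, 75.4, 5.1] (array([551.1, 368.2]), array([70.2, 75.4,  5.1]))
[[1.7, -0.6, 2.4], [1.7, -0.6, 2.5], [1.7, -0.6, 2.4], [1.7, -0.6, 2.5]] [np.float64(-0.0), np.float64(-0.0), np.float64(-0.0), np.float64(-0.01)]
[[0.0, 0.0, 1.8], [0.0, 0.0, 1.8], [0.0, 0.0, 1.7], [0.0, 0.0, 1.8]] [np.float64(0.0), np.float64(0.0), np.float64(0.0), np.float64(0.0)]
```

>>> {"op": "apply_moves", "data": {
  "delta_pos": [
    [1.7,-0.6,2.4],
    [1.7,-0.6,2.5],
    [1.7,-0.6,2.4],
    [1.7,-0.6,2.5],
    [0,0,1.8],
    [0,0,1.8],
    [0,0,1.7],
    [0,0,1.7]
  ],
  "twist": [0,0,0,-0.01,0,0,0,0]
}}

```text
t: 44.1
tool_pos: [0.5691, 0.1908, 0.029]
orientation: [2.97, 1.024, 0.001]
force: [-0.2, -0.4, -0.6]
opening: 0.0779
gripper_force: 0.0
```

>>> {"op": "apply_moves", "data": {
  "delta_pos": [
    [0,0,0],
    [0,0,0],
    [0,0,0],
    [0,0,0],
    [0,0,0]
  ],
  "twist": [0,0,0,0,0],
  "gripper": 5,
  "squeeze": 15
}}

```text
t: 44.72
tool_pos: [0.5696, 0.1914, 0.0304]
orientation: [2.97, 1.025, 0.002]
force: [-0.8, 0.6, 2.5]
opening: 0.0602
gripper_force: 15.0
```

Run:
```python
from h import *
s=robot.read_state(); print(s['tool_pos'],np.degrees(psi_of(s)),s['opening'],s['gripper_force'],s['force']); p=s['tool_pos']
plan((p[0],p[1],.18,38,3),(.55,.0,.20,70,6),(.573,-.312,.20,90,8))
```

```text
[0.56955855 0.19136553 0.03037137] 38.093141520557616 0.06018017915452922 14.999442547559738 [-0.79374293  0.6045054   2.5119392 ]
[[0.0, 0.0, -5.0], [0.0, 0.0, -5.0], [0.0, 0.0, -5.0]] [np.float64(0.0), np.float64(0.0), np.float64(0.0)]
[[-2.2, 2.3, -0.3], [-2.4, 2.1, -0.3], [-2.6, 1.9, -0.3], [-2.8, 1.6, -0.4], [-2.9, 1.3, -0.3], [-3.0, 1.1, -0.4]] [np.float64(-0.09), np.float64(-0.09), np.float64(-0.09), np.float64(-0.1), np.float64(-0.09), np.float64(-0.1)]
[[-3.6, 1.6, 0.0], [-3.6, 1.5, 0.0], [-3.7, 1.3, 0.0], [-3.7, 1.1, 0.0], [-3.8, 1.0, 0.0], [-3.8, 0.8, 0.0], [-3.9, 0.6, 0.0], [-3.9, 0.5, 0.0]] [np.float64(-0.04), np.float64(-0.04), np.float64(-0.04), np.float64(-0.05), np.float64(-0.04), np.float64(-0.05), np.float64(-0.04), np.float64(-0.05)]
```

>>> {"op": "apply_moves", "data": {
  "delta_pos": [
    [0,0,-5],
    [0,0,-5],
    [0,0,-5],
    [0,0,0]
  ],
  "twist": [0,0,0,0]
}}

```text
t: 45.22
tool_pos: [0.5722, 0.192, 0.1858]
orientation: [2.969, 1.025, 0.016]
force: [0.2, 0.9, -0.7]
opening: 0.0596
gripper_force: 15.0
```

>>> {"op": "apply_moves", "data": {
  "delta_pos": [
    [-2.2,2.3,-0.3],
    [-2.4,2.1,-0.3],
    [-2.6,1.9,-0.3],
    [-2.8,1.6,-0.4],
    [-2.9,1.3,-0.3],
    [-3.0,1.1,-0.4]
  ],
  "twist": [-0.09,-0.09,-0.09,-0.1,-0.09,-0.1]
}}

```text
t: 45.98
tool_pos: [0.5484, -0.0006, 0.1982]
orientation: [-2.567, -1.809, 0.002]
force: [1.0, -0.4, -1.2]
opening: 0.0596
gripper_force: 15.0
```

>>> {"op": "apply_moves", "data": {
  "delta_pos": [
    [-3.6,1.6,0],
    [-3.6,1.5,0],
    [-3.7,1.3,0],
    [-3.7,1.1,0],
    [-3.8,1.0,0],
    [-3.8,0.8,0],
    [-3.9,0.6,0],
    [-3.9,0.5,0]
  ],
  "twist": [-0.04,-0.04,-0.04,-0.05,-0.04,-0.05,-0.04,-0.04]
}}

```text
t: 46.98
tool_pos: [0.5721, -0.3129, 0.198]
orientation: [-2.225, -2.215, 0.001]
force: [0.6, 0.2, -1.1]
opening: 0.0593
gripper_force: 15.0
```

>>> {"op": "apply_moves", "data": {
  "delta_pos": [
    [0,0,0],
    [0,0,0],
    [0,0,0]
  ],
  "twist": [0,0,0]
}}

```text
t: 47.35
tool_pos: [0.5727, -0.3107, 0.1992]
orientation: [-2.227, -2.215, -0.0]
force: [-0.3, 0.2, -0.2]
opening: 0.0595
gripper_force: 15.0
```

Run:
```python
from h import *
s=robot.read_state(); print(s['tool_pos'],np.degrees(psi_of(s)),s['opening'],s['force']); c=cam('wrist'); p=s['tool_pos']
pickle.dump(c,open('w17.pkl','wb'))
for u,v,a,hq in hulls(c,300,None,(0,165,150)): print(round(u*1.25),round(v*1.25),a,rect_on(c,hq,p[2]-.0145),rect_on(c,hq,.046))
m=cv2.inRange(cv2.cvtColor(c['frame'],cv2.COLOR_RGB2HSV),np.array((0,165,150)),np.array(TC[1]))
for row in(215,225,235,245,255): 
    e=np.nonzero(np.diff(m[row].astype(int)))[0]; print(row,e.tolist(),[np.round(onz(c,x,row,p[2]-.0145)[:2]*1000).tolist() for x in (e[0],e[-1])] if len(e) else '')
plan((.573,-.312,.10,90,4),(.573,-.312,.066,90,3))
```

```text
[ 0.57267613 -0.31067704  0.19916604] 89.70493488313356 0.059545814363352614 [-0.30273339  0.15899383 -0.23868842]
399 297 7270.5 [571.8, -304.2, 61.0, 43.9, 0.9] [571.1, -361.2, 115.4, 83.1, 0.9]
399 259 3575.0 [572.2, -285.2, 19.4, 61.2, 89.2] [571.8, -325.4, 36.6, 115.8, 89.2]
398 152 2306.5 [572.1, -239.8, 27.2, 27.5, 89.7] [571.7, -239.5, 51.5, 51.9, 89.7]
215 [226, 227, 264, 266, 270, 273, 276, 281, 319, 321, 324, 325, 328, 329, 360, 363, 364, 366, 371, 373] [[520.0, -290.0], [602.0, -290.0]]
225 [270, 273, 276, 280, 349, 350, 351, 352, 360, 362, 364, 366] [[545.0, -296.0], [599.0, -296.0]]
235 [265, 273, 277, 281, 346, 348, 357, 358, 359, 362, 363, 366, 369, 372] [[541.0, -302.0], [602.0, -302.0]]
245 [268, 272, 277, 306, 331, 332, 359, 365, 369, 371] [[543.0, -308.0], [602.0, -308.0]]
255 [268, 273, 277, 360, 362, 370] [[542.0, -314.0], [602.0, -314.0]]
[[-0.0, 0.0, 2.5], [-0.0, 0.0, 2.5], [-0.1, 0.0, 2.5], [-0.0, 0.0, 2.4]] [np.float64(-0.0), np.float64(-0.0), np.float64(-0.0), np.float64(-0.0)]
[[-0.0, 0.0, 1.1], [-0.0, 0.0, 1.2], [-0.0, 0.0, 1.1]] [np.float64(-0.0), np.float64(-0.0), np.float64(-0.0)]
```

>>> {"op": "apply_moves", "data": {
  "delta_pos": [
    [0,0,2.7],
    [-0.1,0,2.7],
    [0,0,2.7],
    [0,0,2.5],
    [0,0,1.5],
    [0,0,0.9],
    [0,0,0],
    [0,0,0]
  ],
  "twist": [0,0,0,0,0,0,0,0]
}}

```text
t: 48.4
tool_pos: [0.5734, -0.3133, 0.0708]
orientation: [2.227, 2.214, 0.001]
force: [-0.3, -0.1, 0.8]
opening: 0.0599
gripper_force: 15.0
```

Run:
```python
from h import *
s=robot.read_state(); print(s['tool_pos'],np.degrees(psi_of(s)),s['opening'],s['force'])
```

```text
[ 0.57335273 -0.31333003  0.07081936] 89.65941426070587 0.05985466964268901 [-0.26912385 -0.10361358  0.75559576]
```

>>> {"op": "apply_moves", "data": {
  "delta_pos": [
    [0.4,0,0],
    [0,0,0.4],
    [0,0,0.3],
    [0,0,0.3],
    [0,0,0],
    [0,0,0]
  ],
  "twist": [0,0,0,0,0,0]
}}

```text
t: 49.15
tool_pos: [0.5727, -0.3091, 0.0602]
orientation: [2.228, 2.215, -0.0]
force: [-2.2, 2.0, 4.9]
opening: 0.0597
gripper_force: 15.0
```

Contact at the expected height (60.2 mm against 60.4 mm). I release it, withdraw and check.

>>> {"op": "apply_moves", "data": {
  "delta_pos": [
    [0,0,0],
    [0,0,0],
    [0,0,0],
    [0,0,0],
    [0,0,-3],
    [0,0,-5],
    [0,0,-5],
    [0,0,-5]
  ],
  "twist": [0,0,0,0,0,0,0,0],
  "gripper": 7.6
}}

```text
t: 50.15
tool_pos: [0.5726, -0.3088, 0.2412]
orientation: [2.228, 2.215, 0.0]
force: [1.1, -1.2, 0.4]
opening: 0.076
gripper_force: 0.0
```

>>> {"op": "apply_moves", "data": {
  "delta_pos": [
    [-1,-4,-2],
    [-1,-5,-1],
    [-1,-5,0],
    [0,-4,0],
    [0,0,0],
    [0,0,0]
  ],
  "twist": [0,0,0,0,0,0]
}}

```text
t: 50.9
tool_pos: [0.3929, -0.338, 0.2699]
orientation: [2.228, 2.214, 0.001]
force: [0.3, 0.1, -0.3]
opening: 0.0764
gripper_force: 0.0
```

Run:
```python
from h import *
s=robot.read_state(); print(s['tool_pos'],s['force'])
T=cam('top');S=cam('scene')
for u,v,a,hq in hulls(T,60,(150,150,450,290)): print('T',round(u*1.25),round(v*1.25),a,rect_on(T,hq,.016),rect_on(T,hq,.046))
a=cv2.resize(T['frame'][160:285,150:450,::-1],None,fx=2.6,fy=2.6,interpolation=cv2.INTER_CUBIC)
b=cv2.resize(S['frame'][135:260,170:450,::-1],None,fx=2.2,fy=2.2,interpolation=cv2.INTER_CUBIC)
im=np.zeros((a.shape[0]+b.shape[0],780,3),np.uint8); im[:a.shape[0],:a.shape[1]]=a; im[a.shape[0]:,:b.shape[1]]=b; print(im.shape); cv2.imwrite('pics/fin.png',im)
```

```text
[ 0.3929443  -0.33799606  0.26992688] [ 0.33714153  0.08968058 -0.29007665]
T 526 323 83.5 [461.0, -323.0, 21.2, 43.2, 1.1] [457.3, -316.3, 20.8, 42.4, 1.1]
T 506 323 86.0 [460.1, -274.1, 21.2, 43.0, 1.1] [456.4, -268.4, 20.8, 42.1, 1.1]
T 494 275 230.5 [576.2, -246.1, 52.9, 52.6, 1.4] [570.1, -241.0, 51.8, 51.5, 1.4]
T 522 276 404.5 [577.3, -315.8, 62.4, 64.7, 88.6] [571.2, -309.3, 61.1, 63.4, 88.6]
T 247 277 420.0 [558.0, 360.7, 75.2, 68.1, 67.8] [552.4, 353.4, 73.7, 66.7, 67.8]
T 366 236 464.5 [671.7, 69.4, 61.3, 85.5, 41.1] [663.8, 68.0, 60.0, 83.7, 41.1]
(600, 780, 3)
```

View pics/fin.png

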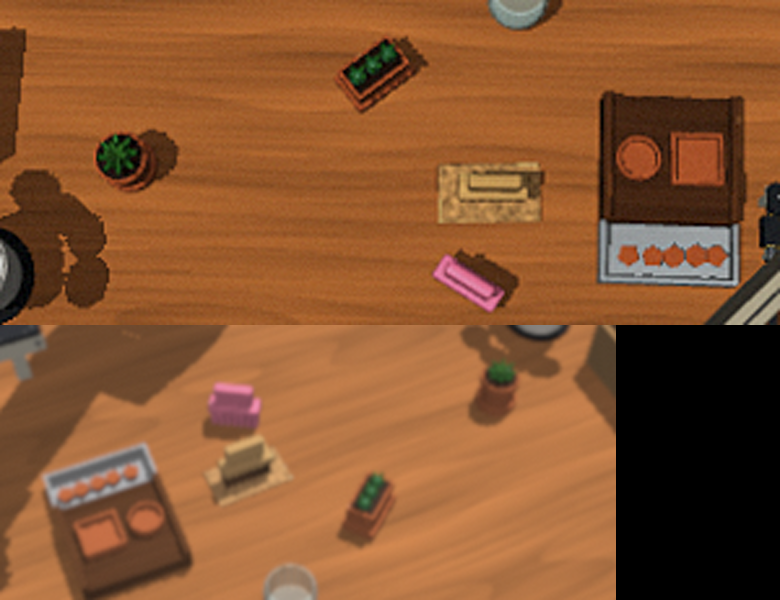

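The final view shows all five shards in the tray, at top-crop (628–718, 255). The brush stands on its mat at (490,185), and both pots sit in their saucers at (122,158) and (375,72). The small and square saucers lie flat on the board at (638,157) and (697,160), and the bystanders are undisturbed. I hand the job in.

```bash
python3 -c "
from plant import robot
print(robot.close_job())"
```

```text
the job is handed in; nothing more can be done
None
```

The job is handed in: all five shards are in the tray, the brush stands on its mat, the oblong and large pots sit in their saucers, and the small and square saucers lie flat on the board. I dragged the large saucer about 8 cm along the table, clear of the plant, before placing its pot.

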